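Lay out the stack of sharpening stones in their holders

ROBOT

A 7-joint arm with a two-finger parallel gripper is mounted at the origin on the work surface; the furniture and walls round the work are solid. World frame = base frame: x ahead of the robot, y to its left, z up, the work surface at z = 0. Lengths are in m, angles in rad, forces in N, time in s.
With the tool pointing down it reaches from about 0.4 to 0.85 m from the base axis. Payload 6.9 kg.
Tool frame: the origin (TCP) lies where the fingers leave the gripper's body, on its centre line; the fingertips stand finger_overhang ahead of it and the grasp point (between the pads) lies 54 mm ahead of it (finger_overhang is the distance from the TCP to the fingertips, in m); z points along the fingers, y is the line along which they close (so a half turn about z gives the same grasp; the last joint's range is limited). The gripper opens to 85 mm and grips with 20 to 120 N. Pads are 22 mm wide; open, the fingers measure 114 mm over their backs; the gripper's body (76 mm by 85 mm) begins 54 mm behind the grasp point. The pads swing forward as they close: fully open they stand 13 mm farther back than shut.
Start: joints at [1.294, 0.507, -0.238, 1.5, 0.126, 1.149, -0.155], TCP at [0.233, -0.58, 0.304] pointing down, gripper open.
Joint ranges: [-3.08, 3.08], [-0.24, 2.05], [-1.43, 1.35], [0, 2.5], [-1.52, 4.66], [0.17, 1.96], [-2.89, 2.89]. Speed limits (rad/s): [2.39, 2.39, 3.14, 3.14, 3.14, 3.14, 3.14].

INTERFACE

Orientations are given as a 3x3 rotation matrix whose columns are the frame's x, y, z axes.
In Python, from bench import * gives the robot as it stands.
- The arm moves only by the tool jog_arm, never from a script. Its argument "steps" is one flat list of numbers, 4 for each row, row after row: the shift along the tool's x, y, z in cm, then the turn about the tool's z in degrees. In form: [tx, ty, tz, turn, tx, ty, tz, turn, ...]. A call has 1 to 5 rows; each row is the pose to reach, as a shift and turn from the pose commanded when the call began, along the tool's axes at that moment; what a row does not reach only later rows make up. A row lasts 1/12 s, in which the tool goes at most 41.7 mm and 7.16 degrees, less where a joint would pass 70% of its speed; a pose out of reach is approached as far as the arm can. A call with a gripper value outside its range is refused whole. "fingers" is the finger opening in cm, from 0 to 8.54, set as the call begins (left out, the last holds). The fingers move at their own pace and stop on an object; "squeeze" is the grip in N (left out, the last holds). Time passes only in rows, so rows that repeat a pose let the fingers close. It gives the time, the measured TCP pose, the force, the opening and the grip force at its end, in the units of the state.
- sense(): the state, without advancing time (a new reading comes with each control period).
- grab_frame(name): name is "scene" or "top"; returns the picture (480x640x3 uint8, blue, green, red); there is no depth.
- camera_info(name): a dict with "fovy" (degrees; the focal length in pixels is half the picture's height over the tangent of half this angle, whatever the lens; pixels are square), "cx", "cy" (the principal point, pixels), "dist" ([k1, k2, p1, p2, k3] as OpenCV has them; the pictures are not rectified), "R" (3x3) and "t" (3): a world point X has camera coordinates R X + t. Camera axes: x right, y down, z forward; pixel columns grow to the right and rows downward; lengths in m; the calibration is good to about 2 mm. A picture is of the moment at which its call begins. camera_info takes no time and is no camera call.
- hand_in(): hands the job in; it is judged then, once.
Trained networks look in the newest picture that a camera, given by its name, has taken for a name from the list of things; names that differ only in an ending like _2 or _b are one class to them, and where a whole thing is asked for, a point or a joint stands for the part that bears it (a point fixed in the world has none). Each returns a list of dicts, best first, with "confidence" (0 to 1); they miss things now and then, are a little off and sometimes report something else, mostly with a low value. They report only what shows in the picture. A call takes as long as a camera call.
- trace(camera, thing): "region" (480x640 bool, what is visible of it).
- spot_point(camera, thing): "centre" ([x, y, z] in m, in the coordinates of the camera as it stood for that picture, good to about 4 mm: a listed point, or the origin of a listed thing).
The state is a dict: "time": time; "q": joint angles; "qd": joint speeds; "tau": joint torques, N m; "tcp_pos": TCP position; "eef_rot": TCP orientation; "ft_force": force on the tool from outside, world axes, zero at the start; "wrist_torque": the same for the moment, N m; "grip_width": opening from 0.0 (shut) to 1.0 (fully open); "grasp_force": force on a finger pad.
Only numpy, scipy, OpenCV 4.12 (cv2) and the standard library are available. Lean on these libraries where they do the work, as an engineer would, in place of code of your own. Each camera call takes 0.05 s, during which the arm holds its last target. There are 200 camera calls.

TASK

Lay out the sharpening stones for honing the gouges: take the stack apart from the top and set each stone flat and straight in its own place, down between the end stops that suit its length - the dark grey stone in the long holder, the orange-brown one in the middle holder, the white one in the short holder and the small green slip stone on the wooden rest. The stones are brittle, so set them down and never let one drop, and leave the red oil bottle and the yellow spool standing where they are.

Things in the scene. Friction and masses are not known exactly. Their poses are not given: they have to be found in the camera images.
- coarse_stone: Coarse sharpening stone, dark grey, the largest, at the bottom of the stack (its underside on the bench), a loose block 56 (x) x 150 (y) x 25 (z) mm, about 460 g. Origin at the centre of its underside, y along its length, z up. Grasp it from above across its width, at mid-length.
- medium_stone: Medium sharpening stone, orange-brown, lying on the coarse stone, more or less turned against it, a loose block 46 (x) x 125 (y) x 22 (z) mm, about 280 g. Origin at the centre of its underside, y along its length, z up. Grasp it from above across its width, at mid-length.
- fine_stone: Fine sharpening stone, white, lying on the medium stone, a loose block 38 (x) x 100 (y) x 18 (z) mm, about 170 g. Origin at the centre of its underside, y along its length, z up. Grasp it from above across its width, at mid-length.
- slip_stone: Slip stone, dark green with rounded edges, the smallest, on top of the stack, a loose block 32 (x) x 80 (y) x 12 (z) mm, about 70 g. Origin at the centre of its underside, y along its length, z up. Grasp it from above across its width, at mid-length.
- long_holder: Longest holder, fixed, for the dark grey coarse stone: dark steel end blocks on steel rods, brass nut at its +y end, 190 mm long. Origin under its centre on the bench; y end to end, z up. The stone lies on rubber ledges 14 mm above the origin, 62 mm wide (x), 28 mm deep, between end stops at y = +-83 mm that rise to 24 mm: 8 mm spare at each end. Open sides.
- middle_holder: Middle-sized holder, fixed, for the orange-brown medium stone: dark steel end blocks on steel rods, brass nut at its +y end, 165 mm long. Origin under its centre on the bench; y end to end, z up. The stone lies on rubber ledges 14 mm above the origin, 52 mm wide (x), 28 mm deep, between end stops at y = +-70.5 mm that rise to 24 mm: 8 mm spare at each end. Open sides.
- short_holder: Shortest steel holder, fixed, for the white fine stone: dark steel end blocks on steel rods, brass nut at its +y end, 140 mm long. Origin under its centre on the bench; y end to end, z up. The stone lies on rubber ledges 14 mm above the origin, 44 mm wide (x), 28 mm deep, between end stops at y = +-58 mm that rise to 24 mm: 8 mm spare at each end. Open sides.
- slip_rest: Fixed dark wooden rest for the green slip stone, 44 (x) x 112 (y) mm, grey felt strip on its flat top 12 mm above the bench; a lip across each end rises to 20 mm; the lips stand 96 mm apart (8 mm spare at each end of the stone). Open sides. Origin under its centre on the bench; y end to end, z up.
- oil_bottle: Bystander: loose red oil bottle with a white spout, 43 mm across, 122 mm high, standing upright among the holders. Origin under its centre.
- spool: Bystander: loose yellow spool of cord, 66 mm across its flanges, 50 mm high, standing on a flange. Origin under its centre.

How it is judged:
By the outcome, as a careful person would: the job done as asked, in the order asked, and still so for the second after the job is handed in, with the robot touching nothing.
It also fails if it takes over 128 s, if anything falls off the work surface, if the arm or the gripper's body presses on something with over 40 N, if the wrist force passes 120 N, or if a joint passes its speed limit or range.

## Working session

There is one attempt and no reset: what is moved stays moved. The work goes in short steps, Python scripts to look and compute and a tool call to move; the robot and the scene stay as the last step left them, time stands still between calls to the robot, and variables do not carry over. Pictures are saved under pics/ and viewed, at most 14 in all, crops included, and the job is handed in when it is done.

Besides the shell and the picture viewer there is one more tool, called after ">>>" by a JSON object that holds its "api" and its "payload", one argument or row to a line. jog_arm: Moves the arm, as the interface text tells. Its arguments: {"type":"object","properties":{"steps":{"type":"array"},"fingers":{"type":"number"},"squeeze":{"type":"number"}},"required":["steps"]}

```bash
ls; mkdir -p pics; python3 - <<'E'
from bench import *
import cv2,numpy as np
for c in("scene","top"):
    cv2.imwrite(f"pics/{c}0.png",grab_frame(c)); i=camera_info(c); print(c,i)
    R=np.array(i["R"]);t=np.array(i["t"])
    for n in "coarse_stone medium_stone fine_stone slip_stone long_holder middle_holder short_holder slip_rest oil_bottle spool".split():
        for d in spot_point(c,n)[:2]: print(n,round(d["confidence"],2),(R.T@(np.array(d["centre"])-t)).round(4))
s=sense();print(s)
E
```

```text
pics
scene {'fovy': 49.1732438150079, 'cx': 320.87003876609094, 'cy': 236.22478432435193, 'dist': array([0.02579026, 0.        , 0.        , 0.        , 0.        ]), 'R': array([[ 0.56428069,  0.82558068, -0.00196315],
       [ 0.69393613, -0.47558777, -0.54061901],
       [-0.44725826,  0.30369856, -0.84126526]]), 't': array([-0.2560611 , -0.26595415,  1.44651552])}
coarse_stone 0.95 [ 0.4787  0.2372 -0.0024]
medium_stone 0.8 [0.4787 0.2374 0.0241]
fine_stone 0.72 [0.4812 0.236  0.045 ]
slip_stone 0.9 [0.4787 0.2403 0.0643]
long_holder 0.81 [ 0.3736 -0.2484  0.0023]
middle_holder 0.86 [ 0.44    0.1168 -0.0027]
short_holder 0.77 [ 0.3786 -0.3528 -0.0022]
slip_rest 0.73 [ 0.5075  0.3447 -0.0019]
oil_bottle 0.72 [ 0.5051  0.0296 -0.0026]
oil_bottle 0.71 [0.4759 0.2371 0.065 ]
spool 0.92 [ 0.3559 -0.1326 -0.004 ]
top {'fovy': 42.130414314471, 'cx': 320.79903308479066, 'cy': 230.76316053973903, 'dist': array([-0.07358432,  0.        ,  0.        ,  0.        ,  0.        ]), 'R': array([[ 0.09216647, -0.99573795,  0.00335925],
       [-0.97307234, -0.09078329, -0.21186934],
       [ 0.2
[... 680 characters left out ...]
[-3.01989713e-04, -2.63538170e-03,  1.57315797e-03, -6.78350405e-04,
        1.36646190e-04,  4.92662265e-05,  8.97835376e-04]), 'tau': array([-7.91872280e-04, -6.20394015e+01, -2.18508236e+00, -2.49975872e+01,
        1.37856803e-02,  2.42709859e-03, -2.79717148e-05]), 'tcp_pos': array([ 0.23284435, -0.57999839,  0.30389399]), 'eef_rot': array([[ 9.27994455e-01,  3.72594003e-01, -1.45104631e-05],
       [ 3.72594003e-01, -9.27994455e-01, -1.28201766e-05],
       [-1.82423502e-05,  6.49054124e-06, -1.00000000e+00]]), 'ft_force': array([ 0.09440817,  0.2542748 , -0.17297837]), 'wrist_torque': array([-0.00751729, -0.00221546, -0.00149275]), 'grasp_force': 0.0, 'grip_width': 1.0016391580147395}
```

View pics/scene0.png

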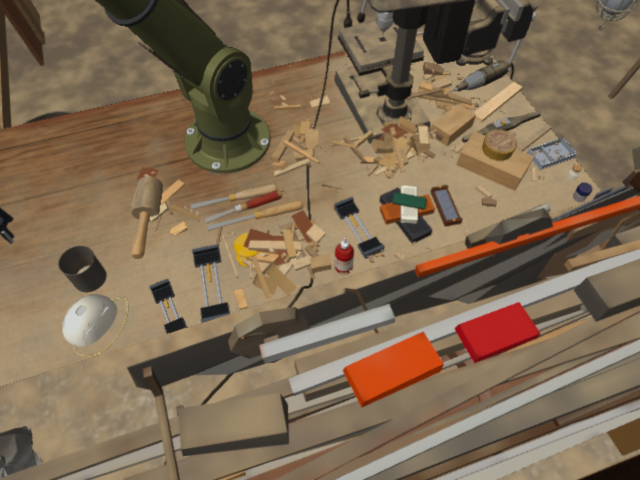

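View pics/top0.png

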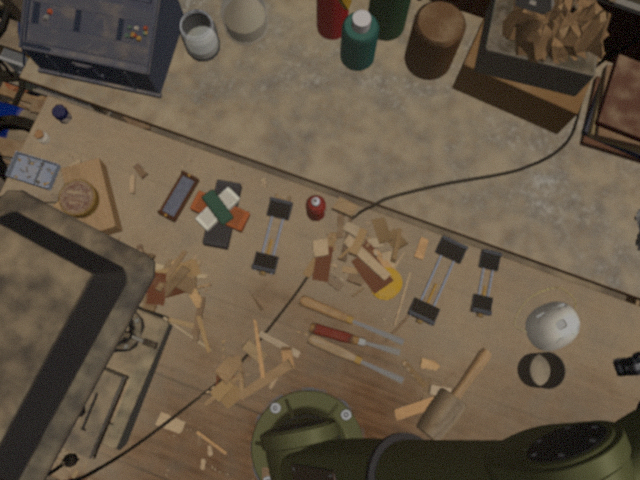

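The scene picture shows the stack at about (405,207), the holders at (358,225), (210,283) and (168,305), and the rest at (447,205). In the top picture the stack is at (220,212), with the drill press to its lower left. Next I'll fit poses to the network masks.

```bash
cat > h.py <<'E'
from bench import *
import cv2,numpy as np
from scipy.optimize import minimize
DIM=dict(coarse_stone=(56,150,25),medium_stone=(46,125,22),fine_stone=(38,100,18),slip_stone=(32,80,12),
 long_holder=(62,190,24),middle_holder=(52,165,24),short_holder=(44,140,24),slip_rest=(44,112,20),spool=(66,66,50),oil_bottle=(43,43,122))
STK=["coarse_stone","medium_stone","fine_stone","slip_stone"]
CAM={c:camera_info(c) for c in("scene","top")}
S=4
def proj(c,P):
    i=CAM[c]; f=240/np.tan(np.radians(i["fovy"])/2)
    K=np.array([[f,0,i["cx"]],[0,f,i["cy"]],[0,0,1]])
    return cv2.projectPoints(np.asarray(P,float).reshape(-1,3),cv2.Rodrigues(np.array(i["R"]))[0],np.array(i["t"]),K,np.array(i["dist"]))[0][:,0]
def corners(n,x,y,a,z0):
    w,l,h=np.array(DIM[n])/1000
    P=np.array([[i*w/2,j*l/2,k*h] for i in(-1,1) for j in(-1,1) for k in(0,1)])
    c,s=np.cos(a),np.sin(a)
    return P@np.array([[c,s,0],[-s,c,0],[0,0,1]])+[x,y,z0]
def hull(c,n,p,z0):
    m=np.zeros((480*S,640*S),np.uint8)
    u=(proj(c,corners(n,*p,z0))+.5)*S-.5
    cv2.fillConvexPoly(m,cv2.convexHull(np.round(u*16).astype(np.int32)),1,shift=4)
    return m
def masks(n,cams=("scene","top")):
    o={}
    for c in cams:
        r=trace(c,n)
        if r and r[0]["confidence"]>.3:
            o[c]=np.asarray(r[0]["region"]).astype(np.uint8)
    return o
def fit(n,ms,x0,z0,above=(),filled=False,yaws=None):
    """above: list of (name,pose,z0) occluding; returns (x,y,yaw),cost"""
    M={}
    for c,m in ms.items():
        if filled:
            h=cv2.convexHull(cv2.findNonZero(m)); m=cv2.fillConvexPoly(m.copy(),h,1)
        M[c]=(cv2.resize(m,None,fx=S,fy=S,interpolation=cv2.INTER_NEAREST),
              [hull(c,a,p,z) for a,p,z in above])
    def cost(v):
        t=0
        for c,(m,oc) in M.items():
            h=hull(c,n,(v[0]/1000,v[1]/1000,v[2]/50),z0)
            for o in oc: h=h&(1-o)
            t+=1-(h&m).sum()/max(1,(h|m).sum())
        return t/len(M)
    best=None
    for a in (yaws if yaws is not None else np.radians(np.arange(0,180,30))):
        v0=np.array([x0[0]*1000,x0[1]*1000,a*50])
        if best is None or cost(v0)<best[0]+.25:
            r=minimize(cost,v0,method="Nelder-Mead",options=dict(initial_simplex=[v0,v0+[5,0,0],v0+[0,5,0],v0+[0,0,10]],xatol=.1,fatol=1e-4,maxiter=90))
            if best is None or r.fun<best[0]: best=(r.fun,r.x)
    v=best[1]; return np.array([v[0]/1000,v[1]/1000,(v[2]/50+np.pi/2)%np.pi-np.pi/2]),best[0]
E
cat > a.py <<'E'
from h import *
import json,pickle
G={c:grab_frame(c) for c in CAM}
init=dict(coarse_stone=(.475,.236),medium_stone=(.476,.236),fine_stone=(.479,.237),slip_stone=(.478,.238),long_holder=(.373,-.249),middle_holder=(.437,.118),short_holder=(.377,-.355),slip_rest=(.508,.343))
out={}
ab=[];zz=dict(coarse_stone=0,medium_stone=.025,fine_stone=.047,slip_stone=.065)
allm={}
for n in STK[::-1]+["long_holder","middle_holder","short_holder","slip_rest"]:
    ms=allm[n]=masks(n); st=n in STK
    for cs in (ms,)+tuple({c:ms[c]} for c in ms):
        p,c=fit(n,cs,init[n],zz.get(n,0),ab if st else (),not st)
        print(n,list(cs),p[:2].round(4),np.degrees(p[2]).round(1),round(c,3))
        if cs is ms: out[n]=p
    if st: ab.append((n,out[n],zz[n]))
pickle.dump(out,open("out.pkl","wb"))
def crop(c,x,y,w,h,k):
    im=cv2.resize(G[c],None,fx=k,fy=k,interpolation=cv2.INTER_CUBIC)
    for n in out:
        u=(proj(c,corners(n,*out[n],zz.get(n,0)))+.5)*k
        top=u[[1,3,7,5]]
        cv2.polylines(im,[np.round(top).astype(int)],True,(0,255,0),1)
    return im[y*k:(y+h)*k,x*k:(x+w)*k]
A=np.vstack([crop("top",150,160,160,120,5)]);
cv2.imwrite("pics/c1.png",A)
cv2.imwrite("pics/c2.png",np.hstack([crop("top",370,220,133,120,3),crop("scene",130,230,133,120,3)]))
cv2.imwrite("pics/c3.png",crop("scene",320,170,160,120,5))
E
time python3 a.py
```

```text
slip_stone ['scene', 'top'] [0.4779 0.2354] -46.4 0.145
slip_stone ['scene'] [0.4781 0.2351] -46.3 0.14
slip_stone ['top'] [0.4782 0.2365] -47.6 0.144
fine_stone ['scene', 'top'] [0.4772 0.2378] 50.8 0.178
fine_stone ['scene'] [0.4782 0.2367] 51.1 0.205
fine_stone ['top'] [0.4777 0.2384] 52.7 0.147
medium_stone ['scene', 'top'] [0.4774 0.2355] -18.5 0.177
medium_stone ['scene'] [0.4775 0.2354] -17.4 0.141
medium_stone ['top'] [0.478  0.2367] -20.6 0.194
coarse_stone ['scene', 'top'] [0.4768 0.2348] 84.6 0.145
coarse_stone ['scene'] [0.4766 0.2343] 84.0 0.125
coarse_stone ['top'] [0.4772 0.2364] 84.7 0.156
long_holder ['scene', 'top'] [ 0.3732 -0.2494] 69.3 0.092
long_holder ['scene'] [ 0.3629 -0.246 ] 70.3 0.133
long_holder ['top'] [ 0.3738 -0.2498] 69.4 0.038
middle_holder ['scene', 'top'] [0.4388 0.1191] 81.4 0.06
middle_holder ['scene'] [0.4392 0.1172] 82.1 0.043
middle_holder ['top'] [0.439  0.1199] 81.6 0.042
short_holder ['scene', 'top'] [ 0.3772 -0.3559] 82.0 0.102
short_holder ['scene'] [ 0.3653 -0.3542] 81.8 0.129
short_holder ['top'] [ 0.3782 -0.356 ] 82.1 0.062
slip_rest ['scene', 'top'] [0.51   0.3377] 67.3 0.072
slip_rest ['scene'] [0.5119 0.3376] 67.3 0.091
slip_rest ['top'] [0.51   0.3377] 67.5 0.048
real	1m48.313s
user	1m11.549s
sys	0m29.208s
```

View pics/c1.png

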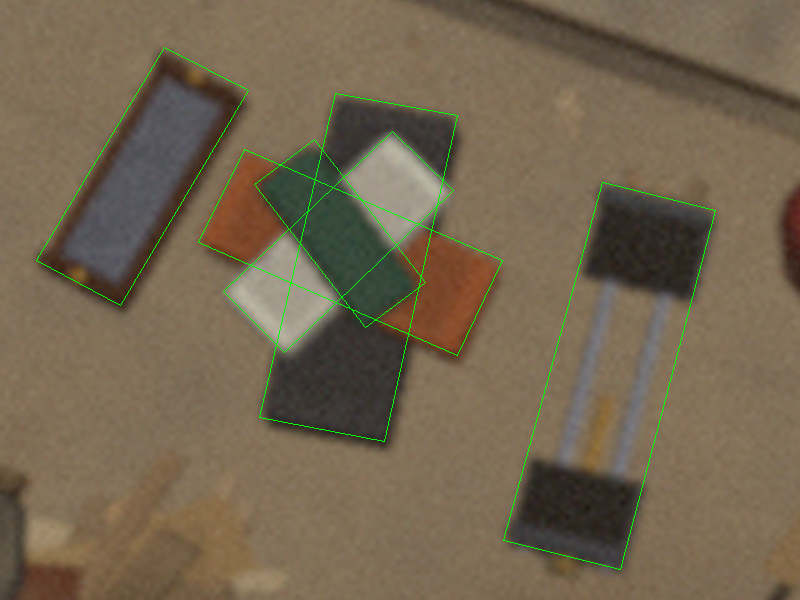

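View pics/c2.png

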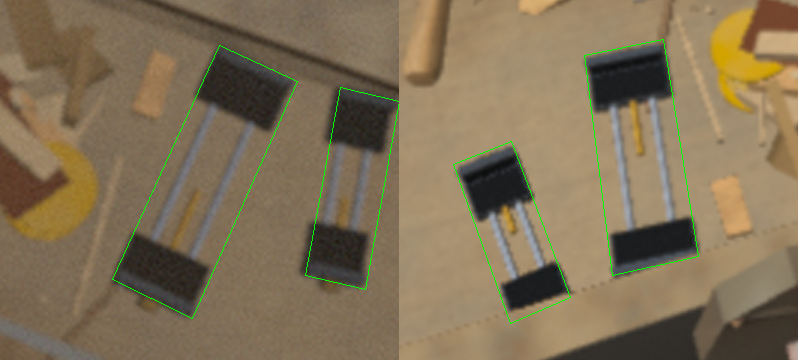

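View pics/c3.png

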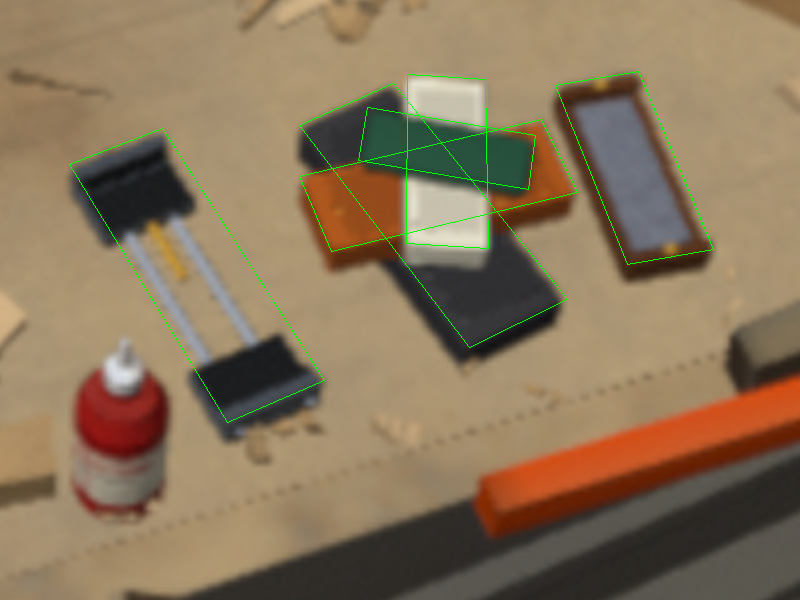

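The fits agree with the pictures: the green outlines follow all four stones, the rest and the holders. The front ends of the long and short holders are partly hidden in the scene view, so I'll use the top fit for those two. Next I'll get the finger geometry.

>>> {"api": "jog_arm", "payload": {
  "steps": [0, 0, 0, 0],
  "fingers": 5.0,
  "squeeze": 30
}}

```text
time: 2.08
tcp_pos: [0.2329, -0.58, 0.3039]
eef_rot: [[0.928, 0.373, 0.0], [0.373, -0.928, 0.0], [0.0, 0.0, -1.0]]
ft_force: [0.5, 0.3, 0.3]
grip_width: 0.883
grasp_force: 0.0
```

```bash
cat > p.py <<'E'
from bench import *
import numpy as np,sys,json
# usage: p.py "x,y,z,heading" ...   heading of tool y, deg
def R(h):
    h=np.radians(h);y=np.array([np.cos(h),np.sin(h),0]);z=np.array([0,0,-1.]);return np.c_[np.cross(y,z),y,z]
s=sense();E=np.array(s["eef_rot"]);p=np.array(s["tcp_pos"]);h=np.degrees(np.arctan2(E[1,1],E[0,1]))
print("now",p.round(4),round(h,1),"q",np.round(s["q"],2),"t",s["time"],"tilt",E[:2,2].round(3),"w",round(s["grip_width"],3),"F",s["grasp_force"])
rows=[];a=np.r_[p,h]
for w in sys.argv[1:]:
    b=np.array(json.loads("["+w+"]"));n=int(max(np.ceil(np.linalg.norm(b[:3]-a[:3])/.04),np.ceil(abs(b[3]-a[3])/7.0),1))
    rows+=[a+(b-a)*(k+1)/n for k in range(n)];a=b
print(len(rows),"rows")
c=np.r_[p,h]
for i in range(0,len(rows),5):
    ch=[]
    for r in rows[i:i+5]:
        d=(R(c[3]).T@(r[:3]-c[:3])*100).round(1);t=round(-(r[3]-c[3]),1);ch+=[*d.tolist(),t]
    print([float(v)+0 for v in ch]);c=np.r_[c[:3]+R(c[3])@d/100,c[3]-t]
E
python3 p.py ".45,-.2,.28,-60" ".478,.235,.25,-46.4"
```

```text
now [ 0.2329 -0.58    0.3039] -68.1 q [ 1.29  0.51 -0.24  1.5   0.13  1.15 -0.15] t 2.0833 tilt [0. 0.] w 0.883 F 0.0Traceback (most recent call last):
  File "p.py", line 10, in <module>
    b=np.array(json.loads("["+w+"]"));n=int(max(np.ceil(np.linalg.norm(b[:3]-a[:3])/.04),np.ceil(abs(b[3]-a[3])/7.0),1))
               ~~~~~~~~~~^^^^^^^^^^^
    return _default_decoder.decode(s)
           ~~~~~~~~~~~~~~~~~~~~~~~^^^
    obj, end = self.raw_decode(s, idx=_w(s, 0).end())
               ~~~~~~~~~~~~~~~^^^^^^^^^^^^^^^^^^^^^^^
    raise JSONDecodeError("Expecting value", s, err.value) from None
json.decoder.JSONDecodeError: Expecting value: line 1 column 2 (char 1)
```

```bash
sed -i 's/np.array(json.loads("\["+w+"\]"))/np.array(w.split(","),float)/' p.py
python3 p.py ".45,-.2,.28,-60" ".478,.235,.25,-46.4"
```

```text
now [ 0.2329 -0.58    0.3039] -68.1 q [ 1.29  0.51 -0.24  1.5   0.13  1.15 -0.15] t 2.0833 tilt [0. 0.] w 0.883 F 0.0
22 rows
[3.1, -2.5, 0.2, -0.7, 6.2, -4.9, 0.4, -1.5, 9.4, -7.4, 0.7, -2.2, 12.5, -9.9, 0.9, -3.0, 15.6, -12.4, 1.1, -3.7]
[3.3, -2.2, 0.2, -0.7, 6.5, -4.5, 0.4, -1.5, 9.8, -6.7, 0.6, -2.2, 13.1, -9.0, 0.9, -2.9, 16.4, -11.3, 1.1, -3.7]
[3.4, -2.0, 0.2, -0.7, 5.5, -5.3, 0.5, -2.0, 7.7, -8.7, 0.7, -3.2, 9.8, -12.0, 1.0, -4.4, 12.0, -15.3, 1.3, -5.7]
[2.5, -3.1, 0.3, -1.2, 4.9, -6.2, 0.5, -2.4, 7.4, -9.3, 0.8, -3.7, 9.9, -12.4, 1.1, -4.9, 12.4, -15.5, 1.3, -6.2]
[2.8, -2.8, 0.3, -1.2, 5.6, -5.6, 0.6, -2.4]
```

>>> {"api": "jog_arm", "payload": {
  "steps": [3.1, -2.5, 0.2, -0.7, 6.2, -4.9, 0.4, -1.5, 9.4, -7.4, 0.7, -2.2, 12.5, -9.9, 0.9, -3.0, 15.6, -12.4, 1.1, -3.7]
}}

```text
time: 2.5
tcp_pos: [0.332, -0.4051, 0.2929]
eef_rot: [[0.902, 0.432, 0.0], [0.432, -0.902, -0.0], [0.0, 0.0, -1.0]]
ft_force: [1.4, -0.0, 0.2]
grip_width: 0.588
grasp_force: 0.0
```

>>> {"api": "jog_arm", "payload": {
  "steps": [3.3, -2.2, 0.2, -0.7, 6.5, -4.5, 0.4, -1.5, 9.8, -6.7, 0.6, -2.2, 13.1, -9.0, 0.9, -2.9, 16.4, -11.3, 1.1, -3.7]
}}

```text
time: 2.92
tcp_pos: [0.4311, -0.2324, 0.282]
eef_rot: [[0.872, 0.489, 0.0], [0.489, -0.872, -0.0], [0.0, 0.001, -1.0]]
ft_force: [0.6, -0.5, 0.0]
grip_width: 0.583
grasp_force: 0.0
```

```bash
python3 p.py  ".478,.235,.25,-46.4"
```

```text
now [ 0.4311 -0.2324  0.282 ] -60.7 q [ 0.72  0.33 -0.37  1.88  0.14  0.96 -0.78] t 2.9167 tilt [ 0. -0.] w 0.583 F 0.0
12 rows
[2.2, -3.2, 0.3, -1.2, 4.5, -6.4, 0.5, -2.4, 6.7, -9.6, 0.8, -3.6, 9.0, -12.8, 1.1, -4.8, 11.2, -16.0, 1.3, -6.0]
[2.6, -3.0, 0.3, -1.2, 5.2, -5.9, 0.6, -2.4, 7.7, -8.9, 0.8, -3.5, 10.3, -11.8, 1.1, -4.7, 12.9, -14.8, 1.4, -5.9]
[2.8, -2.7, 0.2, -1.2, 5.7, -5.3, 0.5, -2.4]
```

>>> {"api": "jog_arm", "payload": {
  "steps": [2.2, -3.2, 0.3, -1.2, 4.5, -6.4, 0.5, -2.4, 6.7, -9.6, 0.8, -3.6, 9.0, -12.8, 1.1, -4.8, 11.2, -16.0, 1.3, -6.0]
}}

```text
time: 3.33
tcp_pos: [0.45, -0.0379, 0.269]
eef_rot: [[0.816, 0.578, 0.001], [0.578, -0.816, -0.0], [0.0, 0.0, -1.0]]
ft_force: [1.2, 0.1, -0.2]
grip_width: 0.583
grasp_force: 0.0
```

>>> {"api": "jog_arm", "payload": {
  "steps": [2.6, -3.0, 0.3, -1.2, 5.2, -5.9, 0.6, -2.4, 7.7, -8.9, 0.8, -3.5, 10.3, -11.8, 1.1, -4.7, 12.9, -14.8, 1.4, -5.9]
}}

```text
time: 3.75
tcp_pos: [0.4699, 0.1573, 0.2551]
eef_rot: [[0.752, 0.659, 0.001], [0.659, -0.752, -0.0], [0.001, 0.001, -1.0]]
ft_force: [0.2, -0.9, -0.4]
grip_width: 0.587
grasp_force: 0.0
```

>>> {"api": "jog_arm", "payload": {
  "steps": [2.8, -2.7, 0.2, -1.2, 5.7, -5.3, 0.5, -2.4, 5.7, -5.3, 0.5, -2.4]
}}

```text
time: 4.0
tcp_pos: [0.477, 0.242, 0.2501]
eef_rot: [[0.717, 0.697, 0.001], [0.697, -0.717, 0.007], [0.005, -0.004, -1.0]]
ft_force: [0.0, 1.3, 0.8]
grip_width: 0.585
grasp_force: 0.0
```

```bash
python3 p.py  ".478,.2355,.17,-46.6" ".478,.2355,.142,-46.6"
```

```text
now [0.477  0.242  0.2501] -45.8 q [-0.15  0.45 -0.54  1.82  0.27  0.94 -1.6 ] t 4.0 tilt [0.001 0.007] w 0.585 F 0.0
4 rows
[-0.1, 0.2, 2.7, 0.3, -0.3, 0.4, 5.3, 0.5, -0.4, 0.5, 8.0, 0.8, -0.4, 0.5, 10.8, 0.8]
```

>>> {"api": "jog_arm", "payload": {
  "steps": [0, 0, 2.7, 0, 0, 0, 5.0, 0, 0, 0, 7.0, 0, 0, 0, 8.0, 0, 0, 0, 8.0, 0]
}}

```text
time: 4.42
tcp_pos: [0.4771, 0.2323, 0.168]
eef_rot: [[0.724, 0.689, -0.003], [0.689, -0.724, -0.002], [-0.004, -0.001, -1.0]]
ft_force: [-0.1, -0.2, -0.4]
grip_width: 0.587
grasp_force: 0.0
```

>>> {"api": "jog_arm", "payload": {
  "steps": [0, 0, 0, 0, 0, 0, 0, 0]
}}

```text
time: 4.58
tcp_pos: [0.4784, 0.2333, 0.171]
eef_rot: [[0.725, 0.689, 0.001], [0.689, -0.725, 0.001], [0.002, 0.0, -1.0]]
ft_force: [-0.4, -0.1, 0.2]
grip_width: 0.585
grasp_force: 0.0
```

```bash
cat > g.py <<'E'
from h import *
s=sense();print(s["tcp_pos"],s["q"].round(2))
cv2.imwrite("pics/g1.png",np.hstack([cv2.resize(grab_frame(c)[y:y+80,x:x+80],None,fx=5,fy=5,interpolation=3) for c,x,y in(("scene",365,150),("top",180,170))]))
E
python3 g.py;python3 p.py  ".478,.2355,.142,-46.6"
```

```text
[0.47842777 0.23331128 0.17100168] [-0.18  0.54 -0.48  1.92  0.35  0.76 -1.67]
now [0.4785 0.2333 0.1711] -46.4 q [-0.18  0.54 -0.48  1.92  0.35  0.76 -1.67] t 4.6833 tilt [0.002 0.001] w 0.584 F 0.0
1 rows
[0.1, -0.2, 2.9, 0.2]
```

View pics/g1.png

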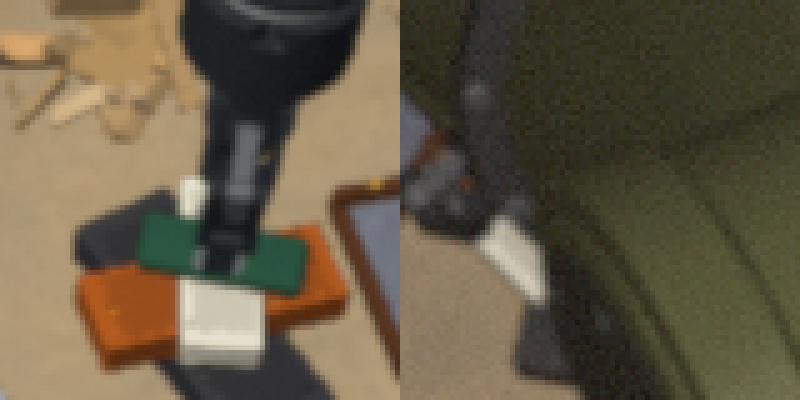

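The gripper is centred over the green stone, seen at about (225,250) in the left crop, and aligned across its width. I'll lower it slowly.

>>> {"api": "jog_arm", "payload": {
  "steps": [0.1, -0.2, 0.8, 0.2, 0.1, -0.2, 1.6, 0.2, 0.1, -0.2, 2.4, 0.2, 0.1, -0.2, 2.9, 0.2, 0.1, -0.2, 3.2, 0.2]
}}

```text
time: 5.1
tcp_pos: [0.4768, 0.2349, 0.1367]
eef_rot: [[0.727, 0.687, -0.001], [0.687, -0.727, -0.001], [-0.002, -0.0, -1.0]]
ft_force: [-0.5, -0.8, -0.5]
grip_width: 0.585
grasp_force: 0.0
```

>>> {"api": "jog_arm", "payload": {
  "steps": [0, 0, 0, 0, 0, 0, 0, 0, 0, 0, 0, 0, 0, 0, 0, 0],
  "fingers": 3.6
}}

```text
time: 5.43
tcp_pos: [0.4774, 0.2353, 0.1382]
eef_rot: [[0.727, 0.687, 0.0], [0.687, -0.727, 0.0], [0.001, 0.0, -1.0]]
ft_force: [0.1, 1.4, 0.2]
grip_width: 0.422
grasp_force: 0.0
```

>>> {"api": "jog_arm", "payload": {
  "steps": [0, 0, 0, 0, 0, 0, 0, 0, 0, 0, 0, 0, 0, 0, 0, 0],
  "fingers": 2.6,
  "squeeze": 30
}}

```text
time: 5.77
tcp_pos: [0.4774, 0.2353, 0.1383]
eef_rot: [[0.727, 0.687, 0.001], [0.687, -0.727, 0.0], [0.001, 0.0, -1.0]]
ft_force: [-0.8, 0.1, 5.8]
grip_width: 0.365
grasp_force: 30.6
```

```bash
python3 p.py ; cat > g.py <<'E'
from h import *
import sys
f,c,x,y,w,h,k=sys.argv[1],sys.argv[2],*map(int,sys.argv[3:8])
cv2.imwrite("pics/"+f,cv2.resize(grab_frame(c)[y:y+h,x:x+w],None,fx=k,fy=k,interpolation=3))
E
python3 g.py g2.png scene 365 150 100 80 6
```

```text
now [0.4774 0.2353 0.1383] -46.6 q [-0.21  0.59 -0.45  1.95  0.39  0.69 -1.71] t 5.7667 tilt [0.001 0.   ] w 0.365 F 30.610082745552063
0 rows
```

View pics/g2.png

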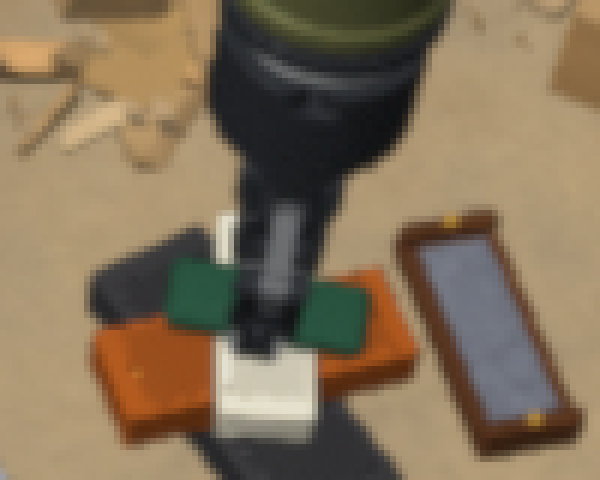

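Grasped cleanly: 30 N, with the width matching 32 mm. Next I'll lift it and carry it to the rest.

>>> {"api": "jog_arm", "payload": {
  "steps": [0, 0, -0.5, 0, 0, 0, -1.5, 0, 0, 0, -3.0, 0, 0, 0, -5.0, 0, 0, 0, -6.0, 0]
}}

```text
time: 6.23
tcp_pos: [0.4776, 0.2356, 0.2002]
eef_rot: [[0.727, 0.687, 0.002], [0.687, -0.727, 0.001], [0.002, 0.0, -1.0]]
ft_force: [-0.1, 0.0, -0.4]
grip_width: 0.362
grasp_force: 30.0
```

>>> {"api": "jog_arm", "payload": {
  "steps": [0, 0, 0, 0, 0, 0, 0, 0]
}}

```text
time: 6.4
tcp_pos: [0.4774, 0.235, 0.1983]
eef_rot: [[0.727, 0.687, 0.001], [0.687, -0.727, 0.0], [0.001, 0.001, -1.0]]
ft_force: [0.2, 0.5, -1.0]
grip_width: 0.361
grasp_force: 30.0
```

```bash
python3 p.py ".5095,.3375,.19,67.3"; python3 g.py g3.png scene 240 0 400 300 2
```

```text
now [0.4774 0.235  0.1983] -46.6 q [-0.17  0.51 -0.5   1.89  0.32  0.82 -1.65] t 6.4 tilt [0.001 0.   ] w 0.361 F 29.973540008068085
17 rows
[0.6, -0.3, 0.0, -6.7, 1.1, -0.6, 0.1, -13.4, 1.7, -0.9, 0.1, -20.1, 2.2, -1.2, 0.2, -26.8, 2.8, -1.5, 0.2, -33.5]
[0.6, 0.0, 0.1, -6.7, 1.2, 0.0, 0.1, -13.4, 1.9, 0.1, 0.2, -20.1, 2.5, 0.1, 0.2, -26.8, 3.1, 0.2, 0.3, -33.5]
[0.5, 0.4, 0.0, -6.7, 1.0, 0.8, 0.1, -13.4, 1.5, 1.2, 0.1, -20.1, 2.0, 1.5, 0.2, -26.8, 2.5, 1.9, 0.2, -33.5]
[0.2, 0.6, 0.1, -6.7, 0.4, 1.2, 0.1, -13.4]
```

View pics/g3.png

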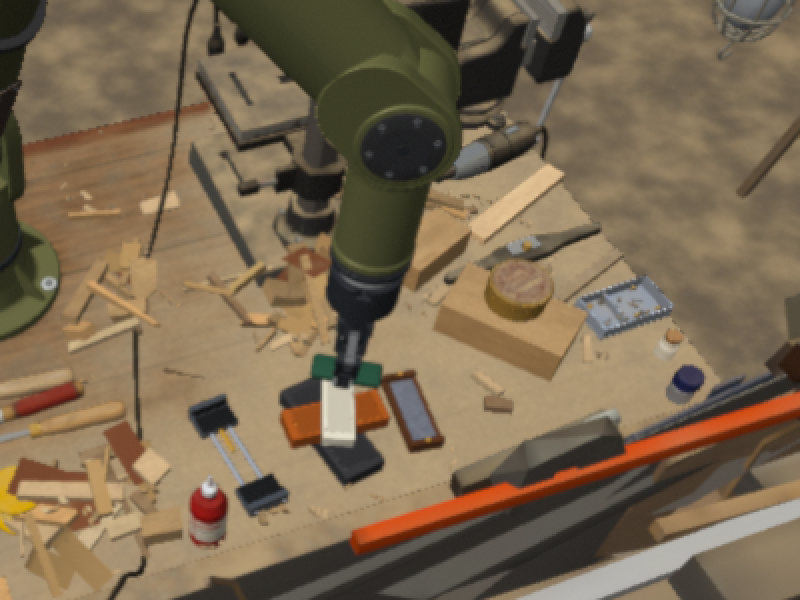

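The slip stone is lifted, at about (345,372) in the crop, and the rest of the stack is undisturbed. The drill press stands behind the elbow, with clear space between them.

>>> {"api": "jog_arm", "payload": {
  "steps": [0.6, -0.3, 0.0, -6.7, 1.1, -0.6, 0.1, -13.4, 1.7, -0.9, 0.1, -20.1, 2.2, -1.2, 0.2, -26.8, 2.8, -1.5, 0.2, -33.5]
}}

```text
time: 6.87
tcp_pos: [0.4868, 0.265, 0.1945]
eef_rot: [[0.221, 0.975, -0.002], [0.975, -0.221, -0.001], [-0.002, -0.002, -1.0]]
ft_force: [-0.2, 0.8, 1.1]
grip_width: 0.367
grasp_force: 29.9
```

>>> {"api": "jog_arm", "payload": {
  "steps": [0.6, 0.0, 0.1, -6.7, 1.2, 0.0, 0.1, -13.4, 1.9, 0.1, 0.2, -20.1, 2.5, 0.1, 0.2, -26.8, 3.1, 0.2, 0.3, -33.5]
}}

```text
time: 7.28
tcp_pos: [0.4959, 0.295, 0.1916]
eef_rot: [[-0.354, 0.935, -0.002], [0.935, 0.354, -0.001], [-0.0, -0.002, -1.0]]
ft_force: [1.0, -0.1, -0.9]
grip_width: 0.366
grasp_force: 29.9
```

>>> {"api": "jog_arm", "payload": {
  "steps": [0.5, 0.4, 0.0, -6.7, 1.0, 0.8, 0.1, -13.4, 1.5, 1.2, 0.1, -20.1, 2.0, 1.5, 0.2, -26.8, 2.5, 1.9, 0.2, -33.5]
}}

```text
time: 7.7
tcp_pos: [0.505, 0.3249, 0.1893]
eef_rot: [[-0.811, 0.585, -0.002], [0.585, 0.811, -0.001], [0.001, -0.002, -1.0]]
ft_force: [0.2, -0.1, -0.8]
grip_width: 0.364
grasp_force: 29.9
```

>>> {"api": "jog_arm", "payload": {
  "steps": [0.2, 0.6, 0.1, -6.7, 0.4, 1.2, 0.1, -13.4, 0.4, 1.2, 0.1, -13.4, 0.4, 1.2, 0.1, -13.4, 0.4, 1.2, 0.1, -13.4]
}}

```text
time: 8.12
tcp_pos: [0.5089, 0.3366, 0.1891]
eef_rot: [[-0.921, 0.39, -0.001], [0.39, 0.921, -0.001], [0.001, -0.001, -1.0]]
ft_force: [0.2, -0.7, -0.7]
grip_width: 0.366
grasp_force: 30.0
```

```bash
python3 p.py ".510,.3375,.11,67.3"; cat > f.py <<'E'
from h import *
import sys
# f.py thing x y z0 yaw cams...
n=sys.argv[1];x,y,z,a=map(float,sys.argv[2:6]);cams=sys.argv[6:] or ("scene","top")
for c in cams: grab_frame(c)
ms=masks(n,cams)
for cs in [{c:ms[c]} for c in ms]:
    p,c=fit(n,cs,(x,y),z,yaws=[np.radians(a)]); print(n,list(cs),p[:2].round(4),np.degrees(p[2]).round(1),round(c,3))
E
python3 f.py slip_stone .51 .3375 .117 67
```

```text
now [0.5089 0.3366 0.1891] 67.1 q [-0.06  0.77 -1.01  1.69  0.72  1.1  -0.12] t 8.1167 tilt [-0.001 -0.001] w 0.366 F 29.961348474025726
2 rows
[0.0, 0.1, 4.0, -0.1, -0.1, 0.1, 7.9, -0.2]
slip_stone ['scene'] [0.514  0.3433] 41.4 0.461
slip_stone ['top'] [0.5046 0.3361] 64.4 0.507
```

>>> {"api": "jog_arm", "payload": {
  "steps": [0, 0.1, 2.5, -0.2, 0, 0.1, 5.0, -0.2, 0, 0.1, 7.5, -0.2, 0, 0.1, 8.9, -0.2, 0, 0.1, 9.9, -0.2]
}}

```text
time: 8.73
tcp_pos: [0.5093, 0.3374, 0.0894]
eef_rot: [[-0.923, 0.384, -0.001], [0.384, 0.923, -0.001], [0.001, -0.002, -1.0]]
ft_force: [0.1, -0.4, -0.8]
grip_width: 0.364
grasp_force: 29.9
```

>>> {"api": "jog_arm", "payload": {
  "steps": [0, 0, 0, 0, 0, 0, 0, 0]
}}

```text
time: 8.9
tcp_pos: [0.5097, 0.3383, 0.0914]
eef_rot: [[-0.924, 0.383, 0.0], [0.383, 0.924, 0.0], [0.0, 0.0, -1.0]]
ft_force: [-0.3, -0.6, 0.3]
grip_width: 0.365
grasp_force: 29.9
```

```bash
python3 p.py ".510,.3375,.085,67.3"; python3 g.py g4.png scene 400 160 80 70 8
```

```text
now [0.5097 0.3383 0.0914] 67.5 q [-0.11  0.88 -0.92  1.77  0.85  0.95 -0.21] t 8.9 tilt [0. 0.] w 0.365 F 29.949790835380554
1 rows
[-0.1, -0.1, 0.6, 0.2]
```

View pics/g4.png

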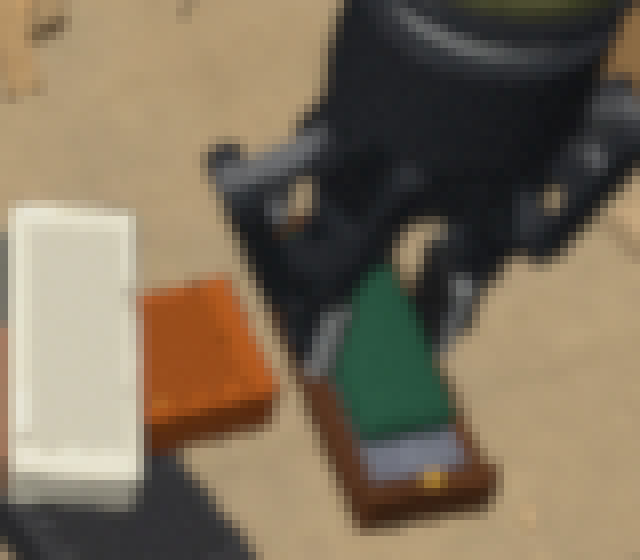

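The green stone hangs aligned over the rest, with about 8 mm of felt visible at the near lip, around (410,455). I'll set it down in small steps.

>>> {"api": "jog_arm", "payload": {
  "steps": [0, -0.1, 0.2, 0.2, 0, -0.1, 0.4, 0.2, 0, -0.1, 0.5, 0.2, 0, -0.1, 0.5, 0.2]
}}

```text
time: 9.28
tcp_pos: [0.5093, 0.337, 0.0861]
eef_rot: [[-0.922, 0.387, 0.0], [0.387, 0.922, 0.0], [-0.0, 0.0, -1.0]]
ft_force: [0.6, -0.1, -1.2]
grip_width: 0.366
grasp_force: 29.9
```

>>> {"api": "jog_arm", "payload": {
  "steps": [0, 0, 0.05, 0, 0, 0, 0.1, 0, 0, 0, 0.1, 0]
}}

```text
time: 9.53
tcp_pos: [0.5093, 0.3372, 0.0854]
eef_rot: [[-0.922, 0.386, 0.001], [0.386, 0.922, 0.0], [-0.0, 0.0, -1.0]]
ft_force: [-0.3, -1.2, 4.1]
grip_width: 0.36
grasp_force: 30.5
```

>>> {"api": "jog_arm", "payload": {
  "steps": [0, 0, 0, 0, 0, 0, 0, 0, 0, 0, 0, 0, 0, 0, 0, 0, 0, 0, 0, 0],
  "fingers": 4.1
}}

```text
time: 9.95
tcp_pos: [0.5092, 0.3371, 0.0848]
eef_rot: [[-0.922, 0.386, -0.0], [0.386, 0.922, 0.0], [0.0, -0.0, -1.0]]
ft_force: [-0.5, -0.6, 0.0]
grip_width: 0.479
grasp_force: 0.0
```

>>> {"api": "jog_arm", "payload": {
  "steps": [0, 0, -1.0, 0, 0, 0, -3.0, 0, 0, 0, -6.0, 0, 0, 0, -9.0, 0, 0, 0, -11.0, 0]
}}

```text
time: 10.37
tcp_pos: [0.5091, 0.338, 0.1983]
eef_rot: [[-0.923, 0.386, 0.001], [0.386, 0.923, 0.002], [-0.001, 0.003, -1.0]]
ft_force: [0.7, 0.6, -0.3]
grip_width: 0.476
grasp_force: 0.0
```

```bash
python3 p.py ".478,.237,.16,51.0"; python3 f.py slip_stone .51 .3375 .012 67; python3 f.py fine_stone .478 .237 .047 51 ;python3 f.py medium_stone .478 .237 .025 -18 
```

```text
now [0.5091 0.338  0.1983] 67.3 q [-0.06  0.76 -1.02  1.68  0.71  1.12 -0.1 ] t 10.3667 tilt [0.001 0.002] w 0.476 F 0.0
3 rows
[-0.3, -3.5, 1.3, 5.4, -0.7, -7.0, 2.6, 10.9, -1.0, -10.5, 3.8, 16.3]
slip_stone ['scene'] [0.5058 0.3379] 63.6 0.227
slip_stone ['top'] [0.5057 0.3376] 67.8 0.24
fine_stone ['scene'] [0.4773 0.2367] 50.2 0.068
fine_stone ['top'] [0.4774 0.2389] 51.2 0.076
medium_stone ['scene'] [0.478  0.2364] -18.7 0.326
medium_stone ['top'] [0.4779 0.237 ] -19.4 0.351
```

>>> {"api": "jog_arm", "payload": {
  "steps": [-0.3, -3.5, 0.8, 5.4, -0.7, -7.0, 1.8, 10.9, -1.0, -10.5, 2.8, 16.6, -1.0, -10.5, 2.8, 16.6, -1.0, -10.5, 2.8, 16.6],
  "fingers": 5.5
}}

```text
time: 11.38
tcp_pos: [0.4776, 0.2339, 0.1663]
eef_rot: [[-0.772, 0.635, -0.001], [0.635, 0.772, -0.003], [-0.001, -0.003, -1.0]]
ft_force: [0.6, 0.1, 0.5]
grip_width: 0.644
grasp_force: 0.0
```

>>> {"api": "jog_arm", "payload": {
  "steps": [0, 0, 0, 0, 0, 0, 0, 0]
}}

```text
time: 11.55
tcp_pos: [0.4783, 0.2378, 0.1674]
eef_rot: [[-0.775, 0.633, 0.001], [0.633, 0.775, 0.002], [0.001, 0.002, -1.0]]
ft_force: [0.2, 0.4, 0.8]
grip_width: 0.645
grasp_force: 0.0
```

```bash
python3 p.py ".4774,.2373,.122,50.8"; python3 f.py slip_stone .51 .3375 .012 67 
```

```text
now [0.4783 0.2378 0.1674] 50.8 q [ 0.08  0.68 -0.95  1.91  0.7   0.92 -0.33] t 11.55 tilt [0.001 0.002] w 0.645 F 0.0
2 rows
[0.0, 0.0, 2.3, 0.0, 0.0, -0.1, 4.5, 0.0]
slip_stone ['top'] [0.5055 0.3391] 70.9 0.401
```

>>> {"api": "jog_arm", "payload": {
  "steps": [0, 0, 1.2, 0, 0.1, -0.1, 2.4, 0, 0.1, -0.1, 3.6, 0, 0.1, -0.1, 4.3, 0, 0.1, -0.1, 4.5, 0]
}}

```text
time: 12.17
tcp_pos: [0.4757, 0.2357, 0.1198]
eef_rot: [[-0.774, 0.633, -0.003], [0.633, 0.774, -0.001], [0.001, -0.003, -1.0]]
ft_force: [-0.6, -0.3, 0.1]
grip_width: 0.645
grasp_force: 0.0
```

>>> {"api": "jog_arm", "payload": {
  "steps": [0, 0, 0, 0, 0, 0, 0, 0, 0, 0, 0, 0, 0, 0, 0, 0],
  "fingers": 4.2
}}

```text
time: 12.5
tcp_pos: [0.4767, 0.2364, 0.1223]
eef_rot: [[-0.773, 0.634, 0.001], [0.634, 0.773, 0.0], [-0.0, 0.001, -1.0]]
ft_force: [-0.7, -0.7, -0.5]
grip_width: 0.489
grasp_force: 0.0
```

>>> {"api": "jog_arm", "payload": {
  "steps": [0, 0, 0, 0, 0, 0, 0, 0, 0, 0, 0, 0, 0, 0, 0, 0],
  "fingers": 3.2,
  "squeeze": 40
}}

```text
time: 12.83
tcp_pos: [0.4768, 0.2366, 0.1226]
eef_rot: [[-0.773, 0.634, 0.001], [0.634, 0.773, 0.001], [-0.001, 0.001, -1.0]]
ft_force: [0.1, -0.2, 4.9]
grip_width: 0.434
grasp_force: 40.8
```

```bash
python3 p.py ".4774,.2373,.26,50.8" ".43,0,.26,0" ".3775,-.3563,.24,-98"
```

```text
now [0.4768 0.2366 0.1226] 50.7 q [ 0.05  0.73 -0.89  1.96  0.78  0.84 -0.4 ] t 12.8333 tilt [0.001 0.001] w 0.434 F 40.76536238193512
26 rows
[0.0, 0.0, -3.4, 0.0, 0.0, 0.0, -6.9, -0.1, 0.0, 0.1, -10.3, -0.1, 0.0, 0.1, -13.7, -0.1, -1.4, -2.6, -13.7, 6.2]
[-1.7, -2.5, 0.0, 6.4, -3.4, -5.0, 0.0, 12.7, -5.1, -7.5, 0.0, 19.1, -6.8, -10.0, 0.0, 25.4, -8.5, -12.5, 0.0, 31.8]
[-2.8, -1.2, 0.0, 6.3, -5.5, -2.4, 0.0, 12.7, -7.9, -3.3, 0.1, 19.7, -10.3, -4.3, 0.2, 26.7, -12.7, -5.2, 0.4, 33.7]
[-2.5, 0.6, 0.1, 7.0, -5.1, 1.2, 0.3, 14.0, -7.6, 1.7, 0.4, 21.0, -10.1, 2.3, 0.6, 28.0, -12.6, 2.8, 0.7, 35.0]
[-1.7, 1.9, 0.1, 7.0, -3.4, 3.8, 0.3, 14.0, -5.2, 5.7, 0.4, 21.0, -6.9, 7.6, 0.6, 28.0, -8.6, 9.5, 0.7, 35.0]
[-0.3, 2.6, 0.2, 7.0]
```

>>> {"api": "jog_arm", "payload": {
  "steps": [0, 0, -0.5, 0, 0, 0, -2.5, 0, 0, 0, -6.0, 0, 0, 0, -10.0, 0, 0, 0, -13.0, 0]
}}

```text
time: 13.25
tcp_pos: [0.476, 0.2365, 0.2544]
eef_rot: [[-0.774, 0.633, -0.0], [0.633, 0.774, 0.001], [0.001, 0.0, -1.0]]
ft_force: [1.0, 0.3, -1.4]
grip_width: 0.431
grasp_force: 40.7
```

>>> {"api": "jog_arm", "payload": {
  "steps": [-1.7, -2.5, 0.0, 6.4, -3.4, -5.0, 0.0, 12.7, -5.1, -7.5, 0.0, 19.1, -6.8, -10.0, 0.0, 25.4, -8.5, -12.5, 0.0, 31.8]
}}

```text
time: 13.67
tcp_pos: [0.4623, 0.0841, 0.252]
eef_rot: [[-0.318, 0.948, -0.0], [0.948, 0.318, -0.0], [-0.0, -0.001, -1.0]]
ft_force: [1.0, -0.2, -1.5]
grip_width: 0.433
grasp_force: 40.7
```

```bash
python3 f.py slip_stone .51 .3375 .012 67;  python3 f.py medium_stone .478 .237 .025 -18;python3 p.py  ".43,0,.26,0" ".3775,-.3563,.24,-98"
```

```text
slip_stone ['scene'] [0.5062 0.3368] 66.4 0.116
slip_stone ['top'] [0.506  0.3375] 66.3 0.106
medium_stone ['top'] [0.4775 0.2364] -18.7 0.044
now [0.463 0.087 0.252] 19.0 q [ 0.43  0.45 -0.95  1.96  0.44  0.96 -0.41] t 14.0667 tilt [0.    0.001] w 0.435 F 40.67037284374237
17 rows
[-2.4, -2.0, -0.3, 6.3, -4.8, -4.0, -0.5, 12.7, -7.1, -6.0, -0.8, 19.0, -9.4, -7.1, -0.7, 26.0, -11.7, -8.3, -0.5, 33.0]
[-2.6, 0.2, 0.1, 7.0, -5.1, 0.5, 0.3, 14.0, -7.7, 0.7, 0.4, 21.0, -10.3, 1.0, 0.6, 28.0, -12.8, 1.2, 0.7, 35.0]
[-1.9, 1.7, 0.1, 7.0, -3.9, 3.4, 0.3, 14.0, -5.9, 5.1, 0.4, 21.0, -7.8, 6.7, 0.6, 28.0, -9.8, 8.4, 0.7, 35.0]
[-0.6, 2.5, 0.2, 7.0, -1.2, 5.0, 0.3, 14.0]
```

>>> {"api": "jog_arm", "payload": {
  "steps": [-2.4, -2.0, -0.3, 6.3, -4.8, -4.0, -0.5, 12.7, -7.1, -6.0, -0.8, 19.0, -9.4, -7.1, -0.7, 26.0, -11.7, -8.3, -0.5, 33.0]
}}

```text
time: 14.48
tcp_pos: [0.4222, -0.0521, 0.2572]
eef_rot: [[0.247, 0.969, 0.001], [0.969, -0.247, 0.0], [0.0, 0.001, -1.0]]
ft_force: [-0.3, 0.2, -0.9]
grip_width: 0.433
grasp_force: 40.8
```

>>> {"api": "jog_arm", "payload": {
  "steps": [-2.6, 0.2, 0.1, 7.0, -5.1, 0.5, 0.3, 14.0, -7.7, 0.7, 0.4, 21.0, -10.3, 1.0, 0.6, 28.0, -12.8, 1.2, 0.7, 35.0]
}}

```text
time: 14.9
tcp_pos: [0.403, -0.1793, 0.2498]
eef_rot: [[0.758, 0.652, 0.0], [0.652, -0.758, 0.0], [0.0, -0.0, -1.0]]
ft_force: [0.2, -0.6, -2.7]
grip_width: 0.436
grasp_force: 40.8
```

>>> {"api": "jog_arm", "payload": {
  "steps": [-1.9, 1.7, 0.1, 7.0, -3.9, 3.4, 0.3, 14.0, -5.9, 5.1, 0.4, 21.0, -7.8, 6.7, 0.6, 28.0, -9.8, 8.4, 0.7, 35.0]
}}

```text
time: 15.32
tcp_pos: [0.3841, -0.3067, 0.2426]
eef_rot: [[0.995, 0.099, 0.0], [0.099, -0.995, 0.001], [0.0, -0.001, -1.0]]
ft_force: [0.8, 0.1, -0.9]
grip_width: 0.436
grasp_force: 40.8
```

>>> {"api": "jog_arm", "payload": {
  "steps": [-0.6, 2.5, 0.2, 7.0, -1.2, 5.0, 0.3, 14.0, -1.2, 5.0, 0.3, 14.0, -1.2, 5.0, 0.3, 14.0, -1.2, 5.0, 0.3, 14.0]
}}

```text
time: 15.73
tcp_pos: [0.3776, -0.3563, 0.2395]
eef_rot: [[0.99, -0.138, -0.0], [-0.138, -0.99, 0.001], [-0.0, -0.001, -1.0]]
ft_force: [0.0, -0.4, -0.3]
grip_width: 0.432
grasp_force: 40.8
```

```bash
python3 p.py  ".3775,-.3563,.1,-98"
cat > v.py <<'E'
from h import *
import pickle,sys
# v.py file : top crop of slip rest with outlines
out=pickle.load(open("out.pkl","rb"));out["slip_stone"]=np.array([.506,.337,np.radians(66.4)])
g={c:grab_frame(c) for c in CAM};L=[]
for c,x,y in(("top",150,160),("scene",415,170)):
    k=8;im=cv2.resize(g[c],None,fx=k,fy=k,interpolation=3)
    for n,z in(("slip_rest",0),("slip_stone",.012)):
        u=(proj(c,corners(n,*out[n],z))+.5)*k;cv2.polylines(im,[np.round(u[[1,3,7,5]]).astype(int)],True,(0,255,0),1)
    L.append(im[y*k:(y+70)*k,x*k:(x+50)*k])
cv2.imwrite("pics/v1.png",np.hstack(L))
E
python3 v.py
```

```text
now [ 0.3776 -0.3563  0.2395] -97.9 q [ 0.95  0.42 -0.34  1.87  0.18  0.88 -1.19] t 15.7333 tilt [-0.     0.001] w 0.432 F 40.75702428817749
4 rows
[0.0, 0.0, 3.5, 0.0, 0.0, 0.0, 7.0, 0.0, 0.0, 0.0, 10.5, 0.1, 0.0, 0.0, 14.0, 0.1]
```

View pics/v1.png

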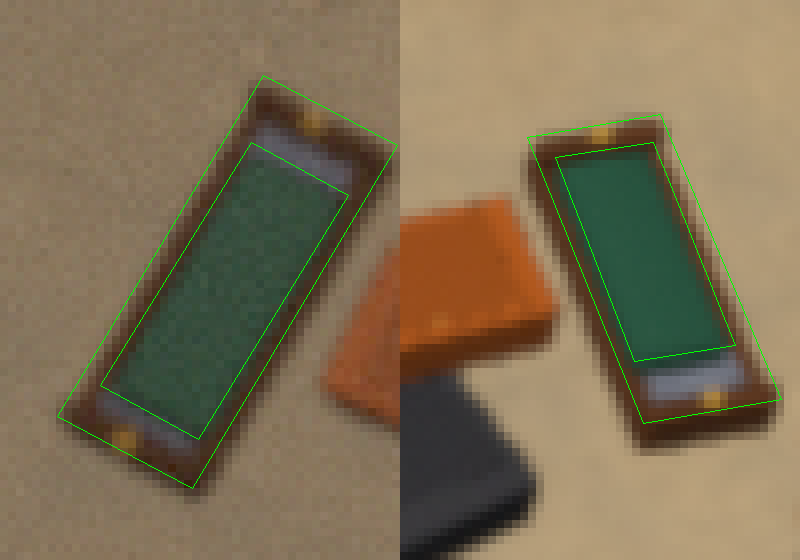

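The slip stone lies flat between the lips, with felt visible at both ends. Next I'll lower the white stone over the short holder.

>>> {"api": "jog_arm", "payload": {
  "steps": [0, 0, 3.5, 0, 0, 0, 7, 0, 0, 0, 10.0, 0, 0, 0, 12.4, 0, 0, 0, 13.2, 0]
}}

```text
time: 16.25
tcp_pos: [0.3761, -0.3555, 0.105]
eef_rot: [[0.99, -0.139, -0.003], [-0.139, -0.99, 0.004], [-0.004, -0.003, -1.0]]
ft_force: [0.2, -0.7, -1.2]
grip_width: 0.432
grasp_force: 40.7
```

>>> {"api": "jog_arm", "payload": {
  "steps": [0, 0, 0, 0, 0, 0, 0, 0]
}}

```text
time: 16.42
tcp_pos: [0.3774, -0.3572, 0.1085]
eef_rot: [[0.99, -0.14, 0.0], [-0.14, -0.99, 0.0], [0.0, -0.0, -1.0]]
ft_force: [0.0, 0.7, -0.3]
grip_width: 0.434
grasp_force: 40.7
```

```bash
python3 p.py  ".3775,-.3563,.1,-98"
python3 f.py fine_stone .3775 -.3563 .032 82
cat > v.py <<'E'
from h import *
import sys
# v.py file k w h (cam x y)... 
f,k,w,h=sys.argv[1],*map(int,sys.argv[2:5]);a=sys.argv[5:]
cv2.imwrite("pics/"+f,np.hstack([cv2.resize(grab_frame(a[i])[int(a[i+2]):int(a[i+2])+h,int(a[i+1]):int(a[i+1])+w],None,fx=k,fy=k,interpolation=3) for i in range(0,len(a),3)]))
E
python3 v.py v2.png 6 66 90 scene 138 255 top 455 235
```

```text
now [ 0.3774 -0.3572  0.1085] -98.0 q [ 0.89  0.6  -0.27  2.01  0.28  0.57 -1.29] t 16.4167 tilt [0. 0.] w 0.434 F 40.71494936943054
1 rows
[0.0, -0.1, 0.9, 0.0]
fine_stone ['scene'] [ 0.3778 -0.3583] 85.2 0.271
fine_stone ['top'] [ 0.3771 -0.3578] 82.9 0.519
```

View pics/v2.png

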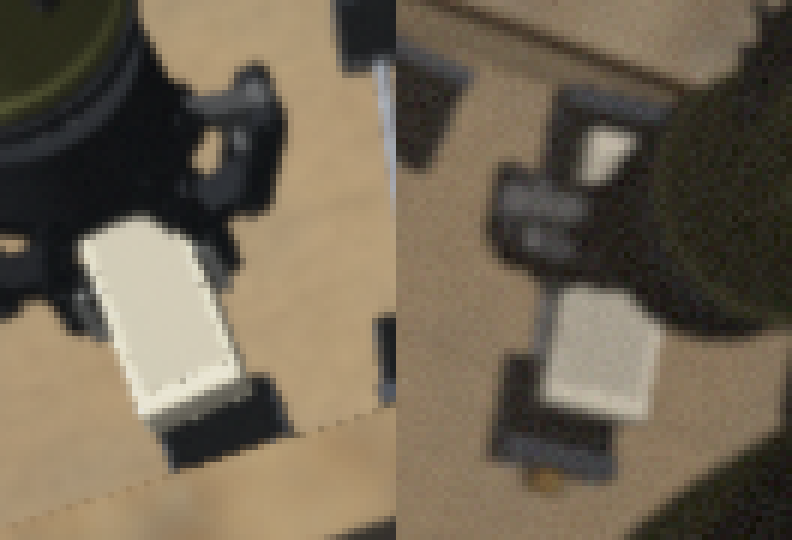

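The white stone sits just above the short holder, centred lengthwise; in the top crop its ends are at rows 130 and 415 between stops at about 105 and 440. I'll lower it now.

>>> {"api": "jog_arm", "payload": {
  "steps": [0, -0.1, 0.4, 0, 0, -0.1, 0.8, 0, 0, -0.1, 1.2, 0, 0, -0.1, 1.6, 0, 0, -0.1, 1.75, 0]
}}

```text
time: 17.13
tcp_pos: [0.3766, -0.3563, 0.0896]
eef_rot: [[0.99, -0.141, -0.001], [-0.141, -0.99, 0.001], [-0.001, -0.001, -1.0]]
ft_force: [-4.4, 3.2, 22.0]
grip_width: 0.43
grasp_force: 43.7
```

>>> {"api": "jog_arm", "payload": {
  "steps": [0, 0, 0.05, 0, 0, 0, 0.1, 0, 0, 0, 0.1, 0, 0, 0, 0.1, 0]
}}

```text
time: 17.47
tcp_pos: [0.3766, -0.3563, 0.0896]
eef_rot: [[0.99, -0.141, -0.001], [-0.141, -0.99, 0.0], [-0.001, -0.0, -1.0]]
ft_force: [-1.7, 1.9, 6.2]
grip_width: 0.432
grasp_force: 41.6
```

>>> {"api": "jog_arm", "payload": {
  "steps": [0, 0, 0, 0, 0, 0, 0, 0, 0, 0, 0, 0, 0, 0, 0, 0, 0, 0, 0, 0],
  "fingers": 5.4
}}

```text
time: 17.88
tcp_pos: [0.377, -0.3566, 0.0893]
eef_rot: [[0.99, -0.141, 0.0], [-0.141, -0.99, 0.0], [0.0, -0.0, -1.0]]
ft_force: [-0.5, 0.6, -1.1]
grip_width: 0.635
grasp_force: 0.0
```

>>> {"api": "jog_arm", "payload": {
  "steps": [0, 0, -1.0, 0, 0, 0, -3.0, 0, 0, 0, -7.0, 0, 0, 0, -11.0, 0, 0, 0, -15.0, 0]
}}

```text
time: 18.3
tcp_pos: [0.3766, -0.356, 0.2416]
eef_rot: [[0.99, -0.141, -0.0], [-0.141, -0.99, 0.001], [-0.0, -0.001, -1.0]]
ft_force: [0.5, -0.3, -0.1]
grip_width: 0.629
grasp_force: 0.0
```

```bash
python3 p.py ".43,0,.25,-40" ".4775,.236,.18,-18.7"
python3 f.py medium_stone .478 .237 .025 -18
```

```text
now [ 0.3766 -0.356   0.2416] -98.1 q [ 0.96  0.42 -0.35  1.87  0.18  0.89 -1.19] t 18.3 tilt [-0.     0.001] w 0.629 F 0.0
17 rows
[0.0, -3.6, -0.1, -5.8, 0.1, -7.2, -0.2, -11.6, 0.1, -10.8, -0.3, -17.4, 0.1, -14.4, -0.3, -23.2, 0.1, -18.0, -0.4, -29.0]
[1.8, -3.1, -0.1, -5.9, 3.6, -6.3, -0.2, -11.7, 5.3, -9.4, -0.3, -17.5, 7.1, -12.5, -0.4, -23.3, 8.9, -15.7, -0.4, -29.1]
[3.0, -1.6, 1.0, -3.0, 6.0, -3.3, 2.0, -6.1, 9.0, -4.9, 3.0, -9.1, 12.0, -6.6, 4.0, -12.2, 15.1, -8.2, 5.0, -15.2]
[3.3, -0.8, 1.0, -3.1, 6.6, -1.6, 2.0, -6.1]
medium_stone ['scene'] [0.4781 0.2363] -18.7 0.05
medium_stone ['top'] [0.4783 0.2382] -20.4 0.124
```

>>> {"api": "jog_arm", "payload": {
  "steps": [0.0, -3.6, -0.1, -5.8, 0.1, -7.2, -0.2, -11.6, 0.1, -10.8, -0.3, -17.4, 0.1, -14.4, -0.3, -23.2, 0.1, -18.0, -0.4, -29.0],
  "fingers": 6.4
}}

```text
time: 18.92
tcp_pos: [0.4024, -0.1767, 0.2424]
eef_rot: [[0.933, 0.361, -0.002], [0.361, -0.933, 0.001], [-0.002, -0.002, -1.0]]
ft_force: [0.5, -0.0, -0.3]
grip_width: 0.748
grasp_force: 0.0
```

>>> {"api": "jog_arm", "payload": {
  "steps": [1.8, -3.1, -0.1, -5.9, 3.6, -6.3, -0.2, -11.7, 5.3, -9.4, -0.3, -17.5, 7.1, -12.5, -0.4, -23.3, 8.9, -15.7, -0.4, -29.1]
}}

```text
time: 19.33
tcp_pos: [0.4298, 0.0013, 0.2467]
eef_rot: [[0.64, 0.769, -0.002], [0.769, -0.64, -0.0], [-0.001, -0.001, -1.0]]
ft_force: [1.5, -0.6, 0.7]
grip_width: 0.748
grasp_force: 0.0
```

>>> {"api": "jog_arm", "payload": {
  "steps": [3.0, -1.6, 1.0, -3.0, 6.0, -3.3, 2.0, -6.1, 9.0, -4.9, 3.0, -9.1, 12.0, -6.6, 4.0, -12.2, 15.1, -8.2, 5.0, -15.2]
}}

```text
time: 19.75
tcp_pos: [0.464, 0.1695, 0.1958]
eef_rot: [[0.417, 0.909, -0.003], [0.909, -0.417, -0.001], [-0.002, -0.002, -1.0]]
ft_force: [1.2, -0.1, 0.5]
grip_width: 0.752
grasp_force: 0.0
```

>>> {"api": "jog_arm", "payload": {
  "steps": [3.3, -0.8, 1.0, -3.1, 6.6, -1.6, 2.0, -6.1, 6.6, -1.6, 2.0, -6.1, 6.6, -1.6, 2.0, -6.1, 6.6, -1.6, 2.0, -6.1]
}}

```text
time: 20.17
tcp_pos: [0.4773, 0.2341, 0.1763]
eef_rot: [[0.321, 0.947, -0.003], [0.947, -0.321, -0.002], [-0.002, -0.002, -1.0]]
ft_force: [-0.2, -1.1, 0.6]
grip_width: 0.747
grasp_force: 0.0
```

```bash
python3 p.py ".478,.2365,.100,-18.8"
python3 f.py fine_stone .3775 -.3563 .014 82
python3 f.py short_holder .3775 -.3563 0 82 top
```

```text
now [0.4773 0.2341 0.1763] -18.7 q [-0.04  0.58 -0.71  1.91  0.51  0.84 -1.35] t 20.1667 tilt [-0.003 -0.002] w 0.747 F 0.0
2 rows
[0.1, 0.0, 3.8, 0.0, 0.3, 0.0, 7.6, 0.1]
fine_stone ['scene'] [ 0.3776 -0.3558] 83.3 0.096
fine_stone ['top'] [ 0.3775 -0.3562] 82.5 0.051
short_holder ['top'] [ 0.3786 -0.3554] 82.1 0.725
```

>>> {"api": "jog_arm", "payload": {
  "steps": [0, 0, 0, 0, 0, 0, 0, 0]
}}

```text
time: 20.63
tcp_pos: [0.4782, 0.2344, 0.1776]
eef_rot: [[0.322, 0.947, 0.0], [0.947, -0.322, -0.0], [0.0, 0.0, -1.0]]
ft_force: [0.3, -0.8, -1.2]
grip_width: 0.748
grasp_force: 0.0
```

```bash
python3 p.py ".478,.2365,.100,-18.8"
```

```text
now [0.4782 0.2344 0.1776] -18.8 q [-0.04  0.58 -0.71  1.91  0.51  0.84 -1.35] t 20.6333 tilt [ 0. -0.] w 0.748 F 0.0
2 rows
[0.1, 0.0, 3.9, 0.0, 0.2, -0.1, 7.8, 0.0]
```

>>> {"api": "jog_arm", "payload": {
  "steps": [0.1, 0, 2.2, 0, 0.2, -0.1, 4.4, 0, 0.2, -0.1, 6.2, 0, 0.2, -0.1, 7.3, 0, 0.2, -0.1, 7.7, 0]
}}

```text
time: 21.05
tcp_pos: [0.4772, 0.2366, 0.0989]
eef_rot: [[0.321, 0.947, -0.002], [0.947, -0.321, -0.001], [-0.002, -0.002, -1.0]]
ft_force: [-0.2, 1.0, -0.1]
grip_width: 0.747
grasp_force: 0.0
```

>>> {"api": "jog_arm", "payload": {
  "steps": [0, 0, 0, 0, 0, 0, 0, 0, 0, 0, 0, 0, 0, 0, 0, 0],
  "fingers": 5.0
}}

```text
time: 21.38
tcp_pos: [0.4782, 0.2374, 0.1013]
eef_rot: [[0.321, 0.947, 0.001], [0.947, -0.321, 0.001], [0.001, 0.001, -1.0]]
ft_force: [0.7, -0.4, 0.9]
grip_width: 0.589
grasp_force: 0.0
```

>>> {"api": "jog_arm", "payload": {
  "steps": [0, 0, 0, 0, 0, 0, 0, 0, 0, 0, 0, 0, 0, 0, 0, 0],
  "fingers": 4.0,
  "squeeze": 50
}}

```text
time: 21.72
tcp_pos: [0.4781, 0.2373, 0.1015]
eef_rot: [[0.321, 0.947, 0.002], [0.947, -0.321, 0.001], [0.001, 0.001, -1.0]]
ft_force: [-0.8, -0.5, 4.7]
grip_width: 0.528
grasp_force: 51.3
```

>>> {"api": "jog_arm", "payload": {
  "steps": [0, 0, -0.5, 0, 0, 0, -2.0, 0, 0, 0, -4.5, 0, 0, 0, -7.0, 0, 0, 0, -8.0, 0]
}}

```text
time: 22.13
tcp_pos: [0.4783, 0.2378, 0.1834]
eef_rot: [[0.321, 0.947, 0.003], [0.947, -0.321, 0.002], [0.003, 0.002, -1.0]]
ft_force: [0.3, 1.3, -3.0]
grip_width: 0.527
grasp_force: 52.3
```

```bash
python3 p.py ".439,.1183,.19,81.5"
```

```text
now [0.4783 0.2378 0.1834] -18.7 q [-0.04  0.58 -0.72  1.9   0.5   0.85 -1.35] t 22.1333 tilt [0.003 0.002] w 0.527 F 52.250611782073975
15 rows
[-0.8, 0.0, 0.0, -6.7, -1.7, 0.0, -0.1, -13.4, -2.5, 0.0, -0.1, -20.0, -3.4, 0.0, -0.2, -26.7, -4.2, 0.0, -0.2, -33.4]
[-0.7, -0.4, -0.1, -6.7, -1.4, -0.9, -0.1, -13.4, -2.1, -1.3, -0.2, -20.0, -2.8, -1.8, -0.2, -26.7, -3.5, -2.2, -0.2, -33.4]
[-0.3, -0.8, -0.1, -6.7, -0.7, -1.6, -0.1, -13.4, -1.0, -2.4, -0.2, -20.1, -1.4, -3.1, -0.2, -26.7, -1.7, -3.9, -0.3, -33.4]
```

>>> {"api": "jog_arm", "payload": {
  "steps": [-0.8, 0.0, 0.0, -6.7, -1.7, 0.0, -0.1, -13.4, -2.5, 0.0, -0.1, -20.0, -3.4, 0.0, -0.2, -26.7, -4.2, 0.0, -0.2, -33.4]
}}

```text
time: 22.55
tcp_pos: [0.4639, 0.1965, 0.1823]
eef_rot: [[-0.259, 0.966, -0.0], [0.966, 0.259, -0.001], [-0.001, -0.0, -1.0]]
ft_force: [0.4, 0.1, -3.3]
grip_width: 0.524
grasp_force: 52.2
```

>>> {"api": "jog_arm", "payload": {
  "steps": [-0.7, -0.4, -0.1, -6.7, -1.4, -0.9, -0.1, -13.4, -2.1, -1.3, -0.2, -20.0, -2.8, -1.8, -0.2, -26.7, -3.5, -2.2, -0.2, -33.4]
}}

```text
time: 22.97
tcp_pos: [0.4515, 0.1571, 0.1842]
eef_rot: [[-0.748, 0.664, -0.0], [0.664, 0.748, -0.001], [-0.0, -0.001, -1.0]]
ft_force: [-0.1, -0.1, -3.3]
grip_width: 0.526
grasp_force: 52.2
```

>>> {"api": "jog_arm", "payload": {
  "steps": [-0.3, -0.8, -0.1, -6.7, -0.7, -1.6, -0.1, -13.4, -1.0, -2.4, -0.2, -20.1, -1.4, -3.1, -0.2, -26.7, -1.7, -3.9, -0.3, -33.4]
}}

```text
time: 23.38
tcp_pos: [0.4383, 0.1167, 0.1871]
eef_rot: [[-0.99, 0.143, -0.0], [0.143, 0.99, -0.0], [0.0, -0.0, -1.0]]
ft_force: [0.2, 0.2, -3.7]
grip_width: 0.524
grasp_force: 52.2
```

>>> {"api": "jog_arm", "payload": {
  "steps": [0, 0, 0, 0, 0, 0, 0, 0, 0, 0, 0, 0]
}}

```text
time: 23.63
tcp_pos: [0.4386, 0.1178, 0.1874]
eef_rot: [[-0.988, 0.152, 0.0], [0.152, 0.988, 0.001], [-0.0, 0.001, -1.0]]
ft_force: [0.6, 0.1, -3.3]
grip_width: 0.527
grasp_force: 52.1
```

```bash
python3 p.py ".439,.1183,.107,81.5"; python3 f.py coarse_stone .477 .2355 0 84.6
```

```text
now [0.4386 0.1178 0.1874] 81.2 q [ 0.48  0.68 -1.27  2.09  0.8   0.99  0.2 ] t 23.6333 tilt [0.    0.001] w 0.527 F 52.140398025512695
3 rows
[0.0, 0.0, 2.7, -0.1, 0.0, 0.0, 5.4, -0.2, 0.0, 0.1, 8.0, -0.3]
coarse_stone ['scene'] [0.4758 0.2327] 83.0 0.091
coarse_stone ['top'] [0.4769 0.2353] 84.4 0.35
```

>>> {"api": "jog_arm", "payload": {
  "steps": [0, 0, 2.7, -0.2, 0, 0.1, 5.4, -0.2, 0, 0.1, 7.5, -0.2, 0, 0.1, 8.3, -0.2, 0, 0.1, 8.3, -0.2]
}}

```text
time: 24.25
tcp_pos: [0.438, 0.1185, 0.1032]
eef_rot: [[-0.99, 0.144, -0.003], [0.144, 0.99, -0.001], [0.002, -0.001, -1.0]]
ft_force: [0.2, -0.5, -2.9]
grip_width: 0.526
grasp_force: 52.1
```

>>> {"api": "jog_arm", "payload": {
  "steps": [0, 0, 0, 0, 0, 0, 0, 0]
}}

```text
time: 24.42
tcp_pos: [0.4391, 0.1191, 0.1055]
eef_rot: [[-0.989, 0.145, 0.001], [0.145, 0.989, 0.001], [-0.001, 0.001, -1.0]]
ft_force: [1.0, 0.2, -1.8]
grip_width: 0.523
grasp_force: 52.1
```

```bash
python3 p.py ".439,.1183,.0905,81.5"; python3 f.py medium_stone .439 .1183 .0285 81.5 
```

```text
now [0.4391 0.1191 0.1055] 81.7 q [ 0.37  0.78 -1.12  2.17  1.    0.86  0.04] t 24.4167 tilt [0.001 0.001] w 0.523 F 52.06570029258728
1 rows
[0.0, -0.1, 1.5, 0.2]
medium_stone ['scene'] [0.4406 0.1187] 79.1 0.419
medium_stone ['top'] [0.4348 0.124 ] -86.8 0.669
```

>>> {"api": "jog_arm", "payload": {
  "steps": [0, -0.1, 0.4, 0.2, 0, -0.1, 0.8, 0.2, 0, -0.1, 1.2, 0.2, 0, -0.1, 1.4, 0.2, 0, -0.1, 1.4, 0.2]
}}

```text
time: 25.03
tcp_pos: [0.4383, 0.1173, 0.0905]
eef_rot: [[-0.989, 0.148, 0.0], [0.148, 0.989, -0.001], [-0.0, -0.001, -1.0]]
ft_force: [-0.9, -2.5, 7.0]
grip_width: 0.525
grasp_force: 53.3
```

>>> {"api": "jog_arm", "payload": {
  "steps": [0, 0, 0.05, 0, 0, 0, 0.1, 0, 0, 0, 0.1, 0]
}}

```text
time: 25.28
tcp_pos: [0.4383, 0.1174, 0.0905]
eef_rot: [[-0.989, 0.148, 0.001], [0.148, 0.989, -0.002], [-0.001, -0.002, -1.0]]
ft_force: [-4.8, -5.4, 21.3]
grip_width: 0.527
grasp_force: 55.0
```

>>> {"api": "jog_arm", "payload": {
  "steps": [0, 0, -0.05, 0, 0, 0, -0.05, 0, 0, 0, -0.05, 0]
}}

```text
time: 25.53
tcp_pos: [0.4383, 0.1174, 0.0905]
eef_rot: [[-0.989, 0.148, 0.001], [0.148, 0.989, -0.001], [-0.001, -0.001, -1.0]]
ft_force: [-2.8, -3.7, 14.7]
grip_width: 0.526
grasp_force: 54.1
```

>>> {"api": "jog_arm", "payload": {
  "steps": [0, 0, 0, 0, 0, 0, 0, 0, 0, 0, 0, 0, 0, 0, 0, 0, 0, 0, 0, 0],
  "fingers": 5.8
}}

```text
time: 25.95
tcp_pos: [0.4385, 0.1176, 0.0898]
eef_rot: [[-0.989, 0.148, -0.0], [0.148, 0.989, 0.0], [0.0, 0.0, -1.0]]
ft_force: [0.7, 0.2, -0.2]
grip_width: 0.68
grasp_force: 0.0
```

>>> {"api": "jog_arm", "payload": {
  "steps": [0, 0, -1.0, 0, 0, 0, -3.0, 0, 0, 0, -6.0, 0, 0, 0, -8.0, 0, 0, 0, -9.0, 0]
}}

```text
time: 26.37
tcp_pos: [0.4389, 0.1182, 0.1819]
eef_rot: [[-0.989, 0.148, 0.002], [0.148, 0.989, 0.001], [-0.002, 0.001, -1.0]]
ft_force: [-0.1, -0.3, -0.5]
grip_width: 0.68
grasp_force: 0.0
```

```bash
python3 p.py ".477,.235,.16,84.5"; python3 f.py coarse_stone .477 .2355 0 84.6
```

```text
now [0.4389 0.1182 0.1819] 81.5 q [ 0.47  0.68 -1.25  2.09  0.81  0.97  0.19] t 26.3667 tilt [0.002 0.001] w 0.68 F 0.0
4 rows
[-0.5, 3.0, 0.5, -0.8, -1.0, 6.1, 1.1, -1.5, -1.5, 9.1, 1.6, -2.3, -2.0, 12.1, 2.2, -3.0]
coarse_stone ['scene'] [0.4758 0.2344] 84.1 0.121
coarse_stone ['top'] [0.4747 0.236 ] 86.5 0.353
```

>>> {"api": "jog_arm", "payload": {
  "steps": [-0.5, 3.0, 0.5, -0.8, -1.0, 6.1, 1.1, -1.5, -1.5, 9.1, 1.6, -2.3, -2.0, 11.8, 2.2, -3.0, -2.0, 11.8, 2.2, -3.0],
  "fingers": 7.4
}}

```text
time: 26.98
tcp_pos: [0.4758, 0.2363, 0.156]
eef_rot: [[-0.996, 0.092, -0.002], [0.092, 0.996, 0.004], [0.002, 0.004, -1.0]]
ft_force: [0.8, 1.4, 0.7]
grip_width: 0.867
grasp_force: 0.0
```

>>> {"api": "jog_arm", "payload": {
  "steps": [0, 0, 0, 0, 0, 0, 0, 0, 0, 0, 0, 0]
}}

```text
time: 27.23
tcp_pos: [0.4753, 0.23, 0.1571]
eef_rot: [[-0.995, 0.097, -0.001], [0.097, 0.995, -0.002], [0.001, -0.002, -1.0]]
ft_force: [0.6, -0.8, -0.7]
grip_width: 0.871
grasp_force: 0.0
```

```bash
python3 p.py ".4765,.235,.080,84.4"; python3 v.py v3.png 6 100 80 scene 340 170
```

```text
now [0.4753 0.23   0.1571] 84.4 q [ 0.19  0.78 -1.16  1.94  0.86  1.03  0.1 ] t 27.2333 tilt [-0.001 -0.002] w 0.871 F 0.0
2 rows
[0.0, 0.3, 3.9, 0.0, -0.1, 0.5, 7.7, 0.0]
```

View pics/v3.png

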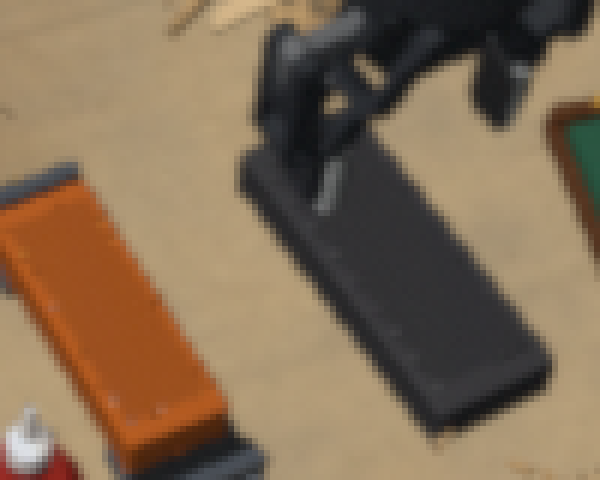

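The orange-brown stone is seated between its stops, and the grey stone is free with the fingers above it. I'll descend partway, let the arm settle, then finish.

>>> {"api": "jog_arm", "payload": {
  "steps": [-0.1, 0.3, 1.5, 0, -0.1, 0.3, 3.0, 0, -0.1, 0.3, 3.5, 0, -0.1, 0.3, 3.5, 0, -0.1, 0.3, 3.5, 0]
}}

```text
time: 27.7
tcp_pos: [0.477, 0.2336, 0.1231]
eef_rot: [[-0.995, 0.097, -0.0], [0.097, 0.995, -0.0], [0.0, -0.0, -1.0]]
ft_force: [-0.1, -0.8, 0.5]
grip_width: 0.863
grasp_force: 0.0
```

>>> {"api": "jog_arm", "payload": {
  "steps": [0, 0, 0, 0, 0, 0, 0, 0, 0, 0, 0, 0]
}}

```text
time: 27.95
tcp_pos: [0.4772, 0.2342, 0.1235]
eef_rot: [[-0.995, 0.097, 0.001], [0.097, 0.995, 0.0], [-0.001, 0.0, -1.0]]
ft_force: [0.3, 0.9, -0.5]
grip_width: 0.868
grasp_force: 0.0
```

```bash
python3 p.py ".4765,.235,.080,84.4"
```

```text
now [0.4772 0.2342 0.1235] 84.5 q [ 0.15  0.83 -1.11  1.96  0.92  0.98  0.05] t 27.95 tilt [0.001 0.   ] w 0.868 F 0.0
2 rows
[0.0, 0.0, 2.2, 0.0, 0.1, 0.1, 4.4, 0.1]
```

>>> {"api": "jog_arm", "payload": {
  "steps": [0, 0.1, 1.2, 0, 0, 0.1, 2.4, 0, 0, 0.1, 3.5, 0, 0, 0.1, 4.2, 0, 0, 0.1, 4.3, 0]
}}

```text
time: 28.37
tcp_pos: [0.4764, 0.2346, 0.0778]
eef_rot: [[-0.995, 0.096, -0.003], [0.096, 0.995, -0.001], [0.002, -0.002, -1.0]]
ft_force: [-0.2, -0.3, 1.2]
grip_width: 0.865
grasp_force: 0.0
```

>>> {"api": "jog_arm", "payload": {
  "steps": [0, 0, 0, 0, 0, 0, 0, 0, 0, 0, 0, 0, 0, 0, 0, 0],
  "fingers": 6.0
}}

```text
time: 28.7
tcp_pos: [0.4773, 0.2353, 0.0803]
eef_rot: [[-0.995, 0.096, 0.001], [0.096, 0.995, 0.0], [-0.001, 0.0, -1.0]]
ft_force: [-0.5, 0.4, 0.1]
grip_width: 0.699
grasp_force: 0.0
```

>>> {"api": "jog_arm", "payload": {
  "steps": [0, 0, 0, 0, 0, 0, 0, 0, 0, 0, 0, 0, 0, 0, 0, 0],
  "fingers": 5.0,
  "squeeze": 65
}}

```text
time: 29.03
tcp_pos: [0.4773, 0.2355, 0.0809]
eef_rot: [[-0.995, 0.096, 0.001], [0.096, 0.995, 0.001], [-0.001, 0.001, -1.0]]
ft_force: [-1.4, -0.7, 6.5]
grip_width: 0.635
grasp_force: 69.2
```

>>> {"api": "jog_arm", "payload": {
  "steps": [0, 0, -0.5, 0, 0, 0, -2.5, 0, 0, 0, -6.0, 0, 0, 0, -10.0, 0, 0, 0, -14.0, 0]
}}

```text
time: 29.45
tcp_pos: [0.4762, 0.2344, 0.2208]
eef_rot: [[-0.995, 0.095, -0.003], [0.095, 0.995, -0.001], [0.003, -0.001, -1.0]]
ft_force: [2.1, 0.4, -5.6]
grip_width: 0.634
grasp_force: 71.1
```

```bash
python3 p.py ".43,0.02,.255,80" ".3735,-.2500,.23,69.4"
```

```text
now [0.4762 0.2344 0.2208] 84.5 q [ 0.22  0.71 -1.23  1.86  0.75  1.14  0.19] t 29.45 tilt [-0.003 -0.001] w 0.634 F 71.09874129295349
13 rows
[0.4, -3.6, -0.6, 0.8, 0.9, -7.3, -1.1, 1.5, 1.3, -10.9, -1.7, 2.3, 1.7, -14.5, -2.3, 3.0, 2.1, -18.2, -2.9, 3.8]
[0.2, -3.6, -0.5, 0.7, 0.4, -7.5, -0.2, 2.2, 0.6, -11.5, 0.2, 3.7, 0.7, -15.4, 0.6, 5.3, 0.9, -19.4, 0.9, 6.8]
[-0.3, -3.9, 0.4, 1.5, -0.6, -7.8, 0.7, 3.0, -0.9, -11.7, 1.1, 4.5]
```

>>> {"api": "jog_arm", "payload": {
  "steps": [0.4, -3.6, -0.6, 0.8, 0.9, -7.3, -1.1, 1.5, 1.3, -10.9, -1.7, 2.3, 1.7, -14.5, -2.3, 3.0, 2.1, -18.2, -2.9, 3.8]
}}

```text
time: 29.87
tcp_pos: [0.4374, 0.0543, 0.2488]
eef_rot: [[-0.987, 0.162, -0.001], [0.162, 0.987, -0.001], [0.001, -0.001, -1.0]]
ft_force: [0.8, -1.0, -5.6]
grip_width: 0.638
grasp_force: 71.1
```

```bash
python3 p.py
```

```text
now [0.4374 0.0543 0.2488] 80.7 q [ 0.7   0.58 -1.36  2.03  0.66  1.08  0.44] t 29.8667 tilt [-0.001 -0.001] w 0.638 F 71.08173608779907
0 rows
```

>>> {"api": "jog_arm", "payload": {
  "steps": [0.2, -3.6, -0.5, 0.7, 0.4, -7.5, -0.2, 2.2, 0.6, -11.5, 0.2, 3.7, 0.7, -15.4, 0.6, 5.3, 0.9, -19.4, 0.9, 6.8]
}}

```text
time: 30.28
tcp_pos: [0.3969, -0.1358, 0.2397]
eef_rot: [[-0.96, 0.279, -0.001], [0.279, 0.96, -0.001], [0.001, -0.001, -1.0]]
ft_force: [1.0, 0.2, -5.4]
grip_width: 0.635
grasp_force: 71.1
```

```bash
python3 p.py ".3735,-.2500,.23,69.4"
```

```text
now [ 0.3969 -0.1358  0.2397] 73.8 q [ 1.18  0.57 -1.38  2.1   0.66  1.03  0.75] t 30.2833 tilt [-0.001 -0.001] w 0.635 F 71.09687447547913
3 rows
[-0.3, -3.9, 0.3, 1.5, -0.6, -7.7, 0.6, 2.9, -0.9, -11.6, 1.0, 4.4]
```

>>> {"api": "jog_arm", "payload": {
  "steps": [-0.3, -3.9, 0.3, 1.5, -0.6, -7.7, 0.6, 2.9, -0.9, -11.6, 1.0, 4.4, -0.9, -11.6, 1.0, 4.4, -0.9, -11.6, 1.0, 4.4]
}}

```text
time: 30.7
tcp_pos: [0.373, -0.2501, 0.229]
eef_rot: [[-0.935, 0.356, -0.002], [0.356, 0.935, 0.001], [0.003, 0.0, -1.0]]
ft_force: [0.6, 1.2, -5.4]
grip_width: 0.633
grasp_force: 71.4
```

>>> {"api": "jog_arm", "payload": {
  "steps": [0, 0, 2, 0, 0, 0, 4, 0, 0, 0, 6, 0, 0, 0, 8, 0, 0, 0, 8, 0]
}}

```text
time: 31.12
tcp_pos: [0.3733, -0.2465, 0.1475]
eef_rot: [[-0.937, 0.348, -0.004], [0.348, 0.937, 0.002], [0.005, 0.001, -1.0]]
ft_force: [-1.5, 0.6, -5.9]
grip_width: 0.635
grasp_force: 71.9
```

```bash
python3 p.py ".3735,-.2503,.112,69.4"
```

```text
now [ 0.3733 -0.2465  0.1475] 69.6 q [ 1.28  0.73 -1.21  2.14  0.89  0.93  0.75] t 31.1167 tilt [-0.004  0.002] w 0.635 F 71.93900227546692
1 rows
[-0.1, -0.4, 3.6, 0.2]
```

>>> {"api": "jog_arm", "payload": {
  "steps": [0, 0, 1.5, 0, 0, 0, 3.0, 0, 0, 0, 3.6, 0, 0, 0, 3.6, 0]
}}

```text
time: 31.45
tcp_pos: [0.3747, -0.2472, 0.1138]
eef_rot: [[-0.937, 0.349, -0.001], [0.349, 0.937, 0.001], [0.001, 0.0, -1.0]]
ft_force: [-0.7, 0.0, -5.6]
grip_width: 0.635
grasp_force: 71.9
```

>>> {"api": "jog_arm", "payload": {
  "steps": [0, 0, 0, 0, 0, 0, 0, 0, 0, 0, 0, 0, 0, 0, 0, 0]
}}

```text
time: 31.78
tcp_pos: [0.3751, -0.248, 0.1145]
eef_rot: [[-0.936, 0.351, 0.001], [0.351, 0.936, -0.001], [-0.001, -0.0, -1.0]]
ft_force: [0.1, -0.0, -5.0]
grip_width: 0.635
grasp_force: 71.9
```

```bash
python3 p.py ".3735,-.2503,.0955,69.4"; python3 v.py v4.png 6 66 90 scene 175 230 top 400 230
```

```text
now [ 0.3751 -0.248   0.1145] 69.5 q [ 1.24  0.77 -1.15  2.17  0.98  0.87  0.68] t 31.7833 tilt [ 0.001 -0.001] w 0.635 F 71.90436244010925
1 rows
[0.1, -0.3, 1.9, 0.1]
```

View pics/v4.png

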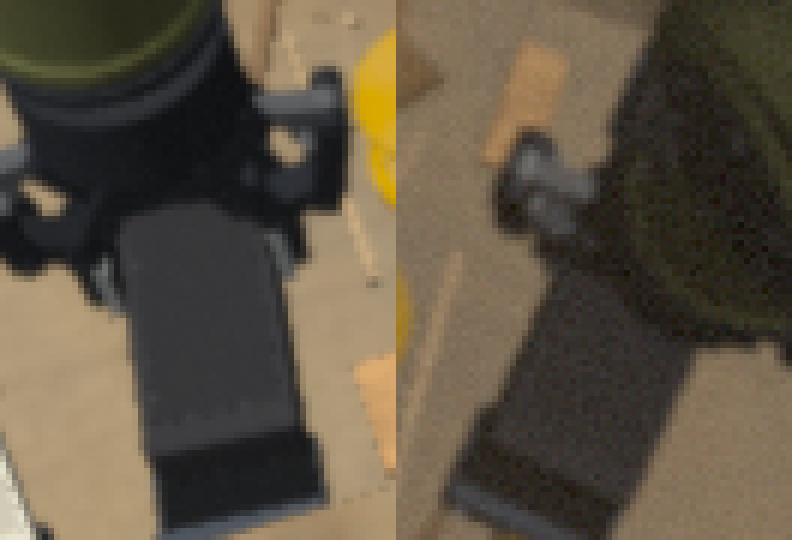

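The grey stone is centred over the long holder and clear of the spool. I'll lower it the rest of the way.

>>> {"api": "jog_arm", "payload": {
  "steps": [0.1, -0.2, 0.4, 0.1, 0.1, -0.3, 0.9, 0.1, 0.1, -0.3, 1.4, 0.1, 0.1, -0.3, 1.8, 0.1, 0.1, -0.3, 1.85, 0.1]
}}

```text
time: 32.3
tcp_pos: [0.3726, -0.2504, 0.0949]
eef_rot: [[-0.936, 0.352, -0.001], [0.352, 0.936, -0.0], [0.001, -0.001, -1.0]]
ft_force: [-2.5, -0.8, 1.7]
grip_width: 0.637
grasp_force: 72.9
```

>>> {"api": "jog_arm", "payload": {
  "steps": [0, 0, 0.05, 0, 0, 0, 0.1, 0, 0, 0, 0.1, 0]
}}

```text
time: 32.55
tcp_pos: [0.3725, -0.2503, 0.0948]
eef_rot: [[-0.936, 0.352, -0.001], [0.352, 0.936, -0.001], [0.0, -0.001, -1.0]]
ft_force: [-5.4, -1.3, 9.0]
grip_width: 0.641
grasp_force: 73.7
```

Contact came at the predicted height. I'll release and retreat.

>>> {"api": "jog_arm", "payload": {
  "steps": [0, 0, 0, 0, 0, 0, 0, 0, 0, 0, 0, 0, 0, 0, 0, 0, 0, 0, 0, 0],
  "fingers": 6.6
}}

```text
time: 32.97
tcp_pos: [0.373, -0.2503, 0.0944]
eef_rot: [[-0.936, 0.352, 0.0], [0.352, 0.936, 0.0], [-0.0, 0.0, -1.0]]
ft_force: [-0.5, -0.1, 0.0]
grip_width: 0.769
grasp_force: 0.0
```

>>> {"api": "jog_arm", "payload": {
  "steps": [0, 0, -1.0, 0, 0, 0, -3.0, 0, 0, 0, -7.0, 0, 0, 0, -11.0, 0, 0, 0, -15.0, 0]
}}

```text
time: 33.38
tcp_pos: [0.3725, -0.2497, 0.2458]
eef_rot: [[-0.936, 0.351, -0.001], [0.351, 0.936, 0.002], [0.001, 0.001, -1.0]]
ft_force: [0.6, -1.3, 0.3]
grip_width: 0.771
grasp_force: 0.0
```

```bash
python3 p.py ".43,-.06,.30,69"
```

```text
now [ 0.3725 -0.2497  0.2458] 69.5 q [ 1.41  0.6  -1.36  2.02  0.67  1.08  0.95] t 33.3833 tilt [-0.001  0.002] w 0.771 F 0.0
6 rows
[0.2, 3.3, -0.9, 0.1, 0.4, 6.6, -1.8, 0.2, 0.6, 9.9, -2.7, 0.2, 0.9, 13.2, -3.6, 0.3, 1.1, 16.5, -4.5, 0.4]
[0.2, 3.3, -0.9, 0.1]
```

>>> {"api": "jog_arm", "payload": {
  "steps": [0.2, 3.3, -0.9, 0.1, 0.4, 6.6, -1.8, 0.2, 0.6, 9.9, -2.7, 0.2, 0.9, 13.2, -3.6, 0.3, 1.1, 16.5, -4.5, 0.4]
}}

```text
time: 33.8
tcp_pos: [0.4206, -0.0906, 0.2899]
eef_rot: [[-0.933, 0.359, 0.0], [0.359, 0.933, -0.0], [-0.0, -0.0, -1.0]]
ft_force: [1.1, -0.9, -0.7]
grip_width: 0.776
grasp_force: 0.0
```

>>> {"api": "jog_arm", "payload": {
  "steps": [0, 0, 0, 0, 0, 0, 0, 0, 0, 0, 0, 0]
}}

```text
time: 34.05
tcp_pos: [0.4204, -0.0924, 0.2891]
eef_rot: [[-0.934, 0.358, -0.001], [0.358, 0.934, -0.001], [0.0, -0.001, -1.0]]
ft_force: [-0.1, -0.4, 0.1]
grip_width: 0.772
grasp_force: 0.0
```

```bash
cat > e.py <<'E'
from h import *
for a in (("coarse_stone",.3735,-.25,.014,69.4),("medium_stone",.439,.118,.014,81.5),("fine_stone",.3775,-.356,.014,82),("slip_stone",.509,.3375,.012,67)):
    for c in CAM: grab_frame(c)
    ms=masks(a[0])
    for c in ms:
        p,q=fit(a[0],{c:ms[c]},a[1:3],a[3],yaws=[np.radians(a[4])]);print(a[0],c,p[:2].round(4),np.degrees(p[2]).round(1),round(q,3))
for c,i in CAM.items():
    for n in("oil_bottle","spool"):
        for d in spot_point(c,n)[:1]:print(n,(np.array(i["R"]).T@(d["centre"]-np.array(i["t"]))).round(4))
E
python3 e.py; python3 v.py v5.png 4 100 130 top 410 220 scene 140 220
```

```text
coarse_stone scene [ 0.3719 -0.2508] 69.3 0.052
coarse_stone top [ 0.3688 -0.2449] 72.6 0.755
medium_stone scene [0.4376 0.1149] 82.3 0.047
medium_stone top [0.4374 0.1173] 81.2 0.047
fine_stone scene [ 0.3761 -0.3563] 81.7 0.085
fine_stone top [ 0.3775 -0.356 ] 82.0 1.0
slip_stone scene [0.509  0.3375] 67.0 1.0
slip_stone top [0.5076 0.3375] 68.6 0.156
oil_bottle [ 0.5056  0.0274 -0.0034]
spool [ 0.3537 -0.1368 -0.0025]
oil_bottle [ 0.5042  0.0308 -0.0007]
spool [ 0.3562 -0.1356 -0.0006]
```

View pics/v5.png

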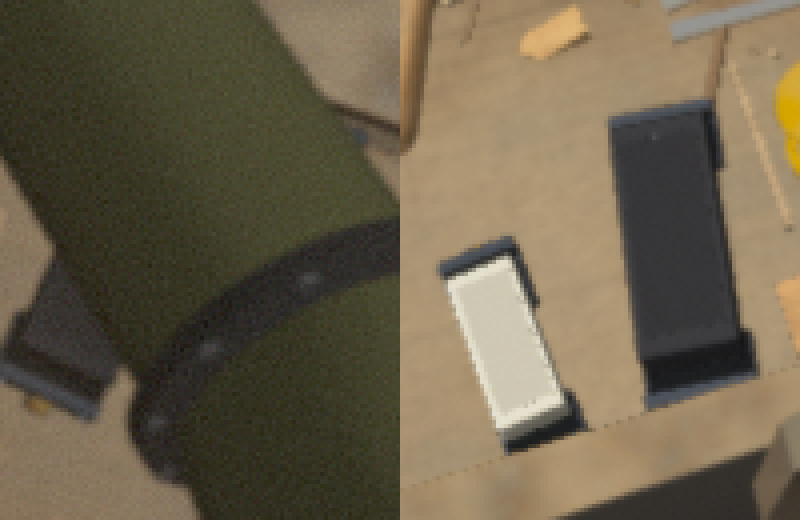

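The white and grey stones lie straight between their stops, and the fits put all four stones within about 2 mm of their places. The bottle and spool haven't moved.

```bash
python3 -c "
from bench import *
print(hand_in())"
```

```text
the job is handed in; nothing more can be done
None
```

All four stones are set down in their own places in top-down order, fitted to within about 2 mm of centre (the slip stone perhaps 2–3 mm lengthwise), the bottle and spool did not move, and the job was handed in about 35 s into the 128 s limit; no verdict was shown.

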